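# Fit the retaining ring of a chair swivel

## Task

The circlip pliers lie on their wooden rest with the retaining ring hooked on their bent tips: squeeze the red handles together to their stop to spread the ring, lift it off the rest, and slide the spread ring down over the upright steel spindle of the chair swivel until it lies flat on the brass washer, level with the groove. Finish holding it just there, the handles still squeezed, so that the ring stays spread and I can see that it sits square before it closes: at no time let it close on the spindle, and do not let go of the pliers. Leave the wax tin, the polish bottle and the mallet where they are.

Things in the scene. Friction and masses are not known exactly. Their poses are not given: they have to be found in the camera images.
- pliers: Circlip pliers, 205 mm long, 0.17 kg, always symmetrical about their x-z plane. Origin on the pivot (steel boss 24 mm across), half-way up the 12 mm thick steel, 46 mm above the bench at the start. x points from the handles to the tips, z up when level. Squeezing the handles drives the jaws APART; a light spring opens the handles again.
- pliers_tips (a point): On the pliers' midline between their tips, 75 mm ahead of the pivot and 32.5 mm below it. Here the jaws, bent straight down, end in two 10 mm thick round legs (16 mm each side of the midline when relaxed, 27 mm at the stop); a 4 mm pin below each sits in an eye of the ring.
- pliers_grip (a point): Where to squeeze: on the midline, 55 mm behind the pivot, half-way up the two red handles (each 16 mm high, 10 mm thick, red from 40 to 125 mm behind the pivot). Relaxed they are 52 mm wide here over their outsides and diverge to the rear (74 mm at the ends); squeezed to the stop 33 mm (26 mm at 60 N) and nearly parallel. Below is the 9 mm base; the rest's blocks leave 95 mm clear.
- handle_left (a joint): Angle of the left handle (rad), the right one follows as a mirror image: 0 relaxed; from 0.15 on a slightly springy stop. With the ring on the tips a 20 N squeeze gives 0.165, 60 N 0.21. The handles push back outwards as long as they are squeezed.
- ring: Dark steel retaining ring, an open C lying flat, 4 mm thick, 38 mm inside, about 56 mm over its back, 30 g. Origin at the centre of the C, half-way through its thickness; z its axis; x from the gap (with the two eyes) to the back, like x of the pliers. At the start it lies on the rest, 11 mm above the bench, 99 mm ahead of the pivot and 35 mm below it, the pins of the pliers in its eyes.
- ring_left (a joint): Spread of one arm of the springy ring (rad; the other follows): 0 closed, too small for the spindle; above 0.15 wider than it; 0.22 with the handles at 0.165, with 2.5 mm to spare all round if its origin is on the spindle's axis. Spreading draws the ring 5 to 10 mm towards the handles and clamps it on the pins, so it lifts with the pliers by friction; relaxed, it drops.
- rest: Wooden tool rest, fixed to the bench: a plywood base 264 x 100 x 9 mm with two beech battens across it, on which the pliers lie: one under the jaws (from 8 to 48 mm ahead of the pivot, 60 mm wide, top 40 mm above the bench), one under the handle ends (102 to 122 mm behind the pivot, 90 mm wide, top 38 mm). Origin at bench level, 45 mm ahead of the pivot of the pliers at the start; x along the pliers.
- swivel: Chair swivel, fixed to the bench: a 150 x 150 x 6 mm dark plate with a grey cast hub 68 mm across (108 mm at its foot), a brass washer 60 mm across whose top is 50 mm above the bench, and the upright spindle in the middle. Origin at bench level on the spindle's axis; z up.
- groove (a point): Middle of the groove, on the spindle's axis, 53 mm above the bench. The groove is 6 mm high and reaches from the top of the brass washer (50 mm) to 56 mm; above it the spindle is 40 mm in diameter up to 62 mm, then tapers to 29 mm at its top, 69 mm above the bench. A ring resting on the washer is at the groove, 1 mm below its middle.
- wax_tin: Bystander: green tin with a brass lid, 84 mm across, 45 mm high; origin at the centre of its underside.
- polish: Bystander: amber glass bottle, 54 mm across, 120 mm high; origin at the centre of its underside.
- mallet: Bystander: wooden mallet 240 mm long lying on the bench; origin on the bench, under its middle; x along it.
There are look-alikes about, which are no part of the job. Of the things that look like the pliers, the larger one is meant. There is more than one size of the swivel; the job needs the smaller.

How it is judged:
By the outcome, as a careful person would: the job done as asked, in the order asked, and still so for the second after the job is handed in, while the arm keeps its last pose, push and grip.
It also fails if it takes over 51 s, if anything falls off the work surface, if the arm or the gripper's body presses on something with over 40 N, if the wrist force passes 120 N, or if a joint passes its speed limit or range.

## Robot

A 6-joint arm with a two-finger parallel gripper is mounted at the origin on the work surface. World frame = base frame: x ahead of the robot, y to its left, z up, the work surface at z = 0. Lengths are in m, angles in rad, forces in N, time in s.
With the tool pointing down it reaches from about 0.35 to 0.85 m from the base axis. Payload 8.1 kg.
Tool frame: the origin (TCP) lies on the centre line of the jaws, within the pads' length; the fingertips stand 14 mm ahead of it and the grasp point (between the pads) lies 5 mm behind it; z points along the fingers, y is the direction in which the jaws open and shut (so a half turn about z gives the same grasp; the last joint's range is limited). The gripper opens to 93 mm and grips with 3 to 60 N. Pads are 15 mm wide; open, the fingers measure 128 mm over their backs; the gripper's body (75 mm by 188 mm) begins 65 mm behind the grasp point.
Start: joints at [-1.278, 0.13, 1.488, -0, 1.523, -0.085], TCP at [0.221, -0.558, 0.233] pointing down, gripper open.
Joint ranges: [-2.96, 2.96], [-0.89, 2.26], [0.02, 2.5], [-1.34, 4.48], [0, 2.73], [-2.66, 2.66]. Speed limits (rad/s): [2.39, 2.39, 2.79, 3.14, 3.14, 3.14].

## Interface

Orientations are given as a rotation vector (axis times angle).
In Python, from plant import robot gives the robot as it stands.
- The arm moves only by the tool jog_arm, never from a script. Its argument "steps" is a list of rows, each a list of 7 numbers: the closure, from 0 (fully open) to 1 (shut), then the shift along the tool's x, y, z in m, then the turn, a rotation vector about the tool's x, y, z in rad. In form: [[jaw, tx, ty, tz, rx, ry, rz], ...]. A call has 1 to 5 rows; each row is the pose to reach, as a shift and turn from the pose measured when the call began, along the tool's axes at that moment; what a row does not reach only later rows make up. A row lasts 1/8 s, in which the tool goes at most 62.5 mm and 10.7 degrees, less where a joint would pass 70% of its speed; a pose out of reach is approached as far as the arm can. A call with a gripper value outside its range is refused whole. The fingers move at their own pace and stop on an object; "force" is the grip in N (left out, the last holds). Time passes only in rows, so rows that repeat a pose let the fingers close. It gives the time, the measured TCP pose, the force and the opening at its end, in the units of the state.
- robot.read_state(): the state, without advancing time (a new reading comes with each control period).
- robot.read_camera(name): name is "scene" or "top" or "wrist"; returns a dict with "image" (400x640x3 uint8, red, green, blue), "mtx" (3x3 intrinsics, pixels), "extrinsics" (4x4, takes a point from camera to world coordinates); the wrist camera has in their place "tool_from_camera" (4x4, takes a point from camera to tool coordinates, whose origin is the TCP and whose axes are the flange's). Camera axes: x right, y down, z forward; pixel columns grow to the right and rows downward; lengths in m; the calibration is good to about 2 mm. A picture is of the moment at which its call begins: read the wrist's pose just before it. There is no depth.
- robot.close_job(): hands the job in, once; it reports no verdict.
The state is a dict: "t": time; "q": joint angles; "dq": joint speeds; "joint_torque": joint torques, N m; "tool_pos": TCP position; "orientation": TCP orientation; "force": force on the tool from outside, world axes, zero at the start; "wrist_torque": the same for the moment, N m; "opening": finger opening in m.
Only numpy, scipy, OpenCV 4.12 (cv2) and the standard library are available. Lean on these libraries where they do the work, as an engineer would, in place of code of your own. Each camera call takes 0.05 s, during which the arm holds its last target.

## Working session

There is one attempt and no reset: what is moved stays moved. The work goes in short steps, Python scripts to look and compute and a tool call to move; the robot and the scene stay as the last step left them, time stands still between calls to the robot, and variables do not carry over. Pictures are saved under pics/ and viewed, and the job is handed in when it is done.

Besides the shell and the picture viewer there is one more tool, called after "Request:" by a JSON object that holds its "api" and its "payload". jog_arm: Moves the arm, as the interface text tells. Its arguments: {"type":"object","properties":{"steps":{"type":"array"},"force":{"type":"number"}},"required":["steps"]}

```bash
mkdir -p pics; ls; cat > h.py <<'E'
import numpy as np, cv2
from scipy.spatial.transform import Rotation as R
from plant import robot
def cam(name,fn=None):
    s=robot.read_state(); c=robot.read_camera(name); im=c["image"][:,:,::-1].copy()
    K=np.array(c["mtx"])
    if name=="wrist":
        T=np.eye(4);T[:3,:3]=R.from_rotvec(s["orientation"]).as_matrix();T[:3,3]=s["tool_pos"]
        E=T@np.array(c["tool_from_camera"])
    else: E=np.array(c["extrinsics"])
    if fn: cv2.imwrite("pics/"+fn,im)
    return im,K,E
def ray(K,E,px,z):
    px=np.atleast_2d(px).astype(float)
    d=(np.linalg.inv(K)@np.c_[px,np.ones(len(px))].T)
    d=(E[:3,:3]@d).T; o=E[:3,3]
    return o+d*((z-o[2])/d[:,2])[:,None]
def proj(K,E,P):
    P=np.atleast_2d(P); p=(P-E[:3,3])@E[:3,:3]; p=p@K.T
    return p[:,:2]/p[:,2:]
E
python3 - <<'E'
from h import *
for n in("scene","top","wrist"):
    im,K,Ex=cam(n,n+"0.png"); print(n,K.round(1).tolist(),Ex.round(3).tolist())
    np.savez(n+"0.npz",im=im,K=K,E=Ex)
print(robot.read_state())
E
```

```text
pics
scene [[486.6, 0.0, 326.1], [0.0, 486.6, 200.6], [0.0, 0.0, 1.0]] [[-0.768, 0.444, -0.462, 1.163], [0.64, 0.508, -0.576, 0.79], [-0.021, -0.738, -0.674, 1.005], [0.0, 0.0, 0.0, 1.0]]
top [[489.7, 0.0, 313.5], [0.0, 489.7, 194.9], [0.0, 0.0, 1.0]] [[0.003, -0.997, 0.08, 0.393], [-1.0, -0.003, 0.007, 0.001], [-0.007, -0.08, -0.997, 1.389], [0.0, 0.0, 0.0, 1.0]]
wrist [[338.6, 0.0, 318.7], [0.0, 338.6, 202.6], [0.0, 0.0, 1.0]] [[0.369, -0.889, -0.272, 0.298], [-0.929, -0.353, -0.107, -0.527], [-0.001, 0.293, -0.956, 0.384], [0.0, 0.0, 0.0, 1.0]]
{'t': 0.15, 'q': array([-1.27841617e+00,  1.30978491e-01,  1.48902760e+00, -1.93644482e-05,
        1.52298047e+00, -8.54497542e-02]), 'dq': array([ 2.53752598e-04, -2.22675037e-03, -2.22251822e-03,  6.87079216e-04,
        4.43102589e-04, -3.97563087e-05]), 'joint_torque': array([ 1.87356687e-03, -5.60474145e+01, -4.92334771e+01,  7.69904559e-02,
        3.05313233e-02, -9.64131686e-05]), 'tool_pos': array([ 0.22121011, -0.55729065,  0.23183473]), 'orientation': array([-3.08433915e+00, -5.89711407e-01,  2.56242967e-04]), 'force': array([ 0.06100715,  0.2143772 , -0.33403064]), 'wrist_torque': array([-0.03423287,  0.02006683, -0.04908808]), 'opening': 0.0928957921544263}
```

View pics/top0.png

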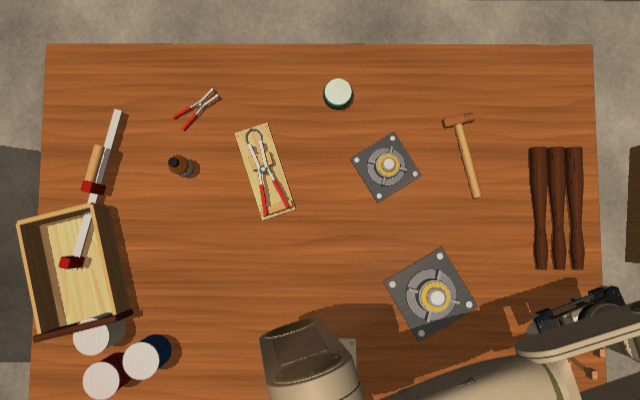

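View pics/scene0.png

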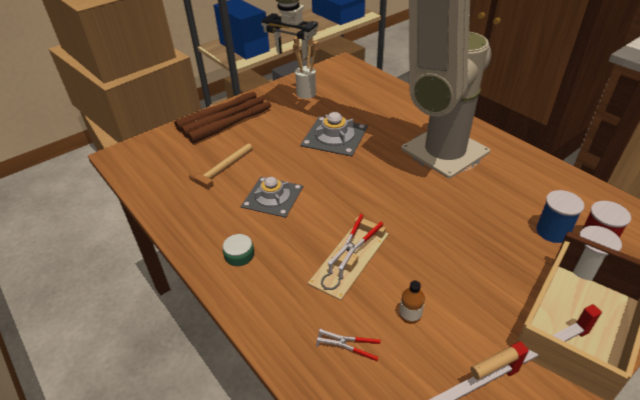

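View pics/wrist0.png

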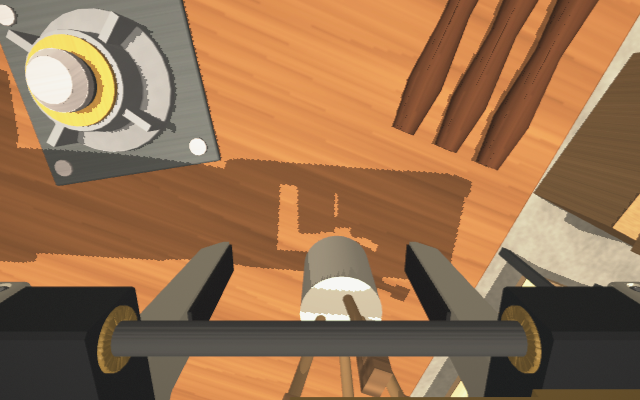

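```bash
python3 - <<'E'
from h import *
d=np.load("top0.npz");im,K,E=d["im"],d["K"],d["E"]
a=cv2.resize(im[110:225,225:300],None,fx=5,fy=5,interpolation=cv2.INTER_CUBIC)
b=cv2.resize(im[120:210,345:430],None,fx=5,fy=5,interpolation=cv2.INTER_CUBIC)
h=575;b=cv2.copyMakeBorder(b,0,h-b.shape[0],0,0,cv2.BORDER_CONSTANT)
cv2.imwrite("pics/crop1.png",np.hstack([a,b]))
for nm,px,z in[("ring",(254,135),.011),("pivot",(264,169),.05),("grip end",(277,205),.05),("sw",(389,165),.069),("big",(437,298),.07),("smallpl",(197,108),.01),("tin",(338,93),.045),("polish",(178,163),.1),("mallet",(465,155),.02)]:
    print(nm,ray(K,E,px,z)[0].round(3))
# plate corner sizes
for c in[[(392,132),(421,173),(379,203),(350,160)],[(440,247),(479,303),(421,342),(384,287)],[(234,132),(269,123),(297,210),(263,220)]]:
    P=ray(K,E,c,.007)[:,:2]; print(P.round(3).tolist(),np.linalg.norm(P-np.roll(P,-1,0),axis=1).round(3),P.mean(0).round(4))
E
```

```text
ring [0.675 0.181 0.011]
pivot [0.573 0.148 0.05 ]
grip end [0.473 0.111 0.05 ]
sw [ 0.582 -0.194  0.069]
big [ 0.226 -0.318  0.07 ]
smallpl [0.754 0.346 0.01 ]
tin [ 0.788 -0.057  0.045]
polish [0.581 0.371 0.1  ]
mallet [ 0.618 -0.415  0.02 ]
[[0.686, -0.213], [0.568, -0.294], [0.482, -0.174], [0.605, -0.092]] [0.143 0.147 0.147 0.145] [ 0.5851 -0.1932]
[[0.359, -0.344], [0.205, -0.449], [0.098, -0.287], [0.248, -0.186]] [0.187 0.194 0.18  0.193] [ 0.2275 -0.3166]
[[0.685, 0.239], [0.711, 0.139], [0.462, 0.058], [0.433, 0.153]] [0.103 0.263 0.1   0.266] [0.5728 0.1474]
```

View pics/crop1.png

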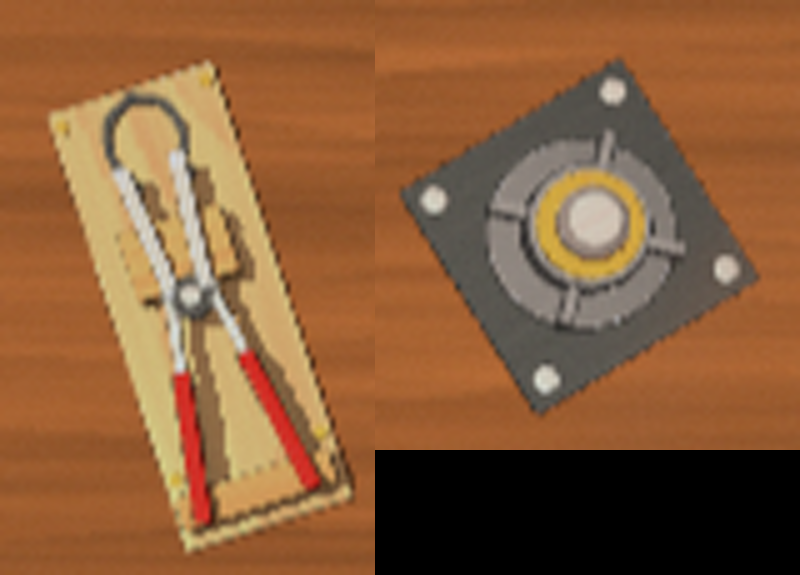

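```bash
cat >> h.py <<'E'
def tgtR(psi,tau):
    f=np.array([np.cos(psi),np.sin(psi),0]);u=np.array([0,0,1.])
    z=np.sin(tau)*f-np.cos(tau)*u; x=np.cos(tau)*f+np.sin(tau)*u; y=np.cross(z,x)
    return np.c_[x,y,z]
def row(pos,psi,tau):
    s=robot.read_state();R0=R.from_rotvec(s["orientation"]).as_matrix()
    t=R0.T@(np.array(pos)-s["tool_pos"]); r=R.from_matrix(R0.T@tgtR(psi,tau)).as_rotvec()
    print("row",t.round(4).tolist(),r.round(4).tolist(),"cur",s["tool_pos"].round(4),"t",round(s["t"],2),"F",s["force"].round(1),"open",round(s["opening"],4))
def info():
    s=robot.read_state();M=R.from_rotvec(s["orientation"]).as_matrix()
    print("psi",np.arctan2(M[1,0],M[0,0]).round(4),"tau",np.arcsin(M[2,0]).round(4),"roll",M[2,1].round(4),"pos",s["tool_pos"].round(4),"q",s["q"].round(2),"t",round(s["t"],2))
E
python3 - <<'E'
from h import *
info(); row((.543,-.207,.232),.32,.26)
E
```

```text
psi 0.3778 tau 0.0001 roll -0.0014 pos [ 0.2212 -0.5573  0.2318] q [-1.28  0.13  1.49 -0.    1.52 -0.09] t 0.15
row [0.4283, -0.2069, 0.0002] [-0.0089, 0.2599, 0.0573] cur [ 0.2212 -0.5573  0.2318] t 0.15 F [ 0.1  0.2 -0.3] open 0.0929
```

Request:
{"api": "jog_arm", "payload": {"steps": [[0,0.06,-0.029,0,0,0.05,0.01],[0,0.12,-0.058,0,0,0.1,0.02],[0,0.18,-0.087,0,0,0.15,0.03],[0,0.24,-0.116,0,0,0.2,0.045],[0,0.3,-0.145,0,-0.009,0.26,0.057]]}}

```text
t: 0.78
tool_pos: [0.4336, -0.3256, 0.2319]
orientation: [-3.035, -0.489, -0.4]
force: [0.3, -0.7, 0.2]
opening: 0.0932
```

```bash
python3 - <<'E'
from h import *
info(); row((.543,-.207,.232),.32,.26)
E
```

```text
psi 0.3196 tau 0.2619 roll -0.0003 pos [ 0.4336 -0.3256  0.2319] q [-0.9  -0.15  1.79  0.25  1.42  0.32] t 0.78
row [0.1364, -0.0782, 0.0365] [-0.0002, -0.0019, -0.0004] cur [ 0.4336 -0.3256  0.2319] t 0.78 F [ 0.3 -0.7  0.2] open 0.0932
```

Request:
{"api": "jog_arm", "payload": {"steps": [[0,0.05,-0.028,0.013,0,0,0],[0,0.1,-0.056,0.026,0,0,0],[0,0.136,-0.078,0.036,0,0,0],[0,0.136,-0.078,0.036,0,0,0]]}}

```text
t: 1.27
tool_pos: [0.5438, -0.2045, 0.232]
orientation: [-3.032, -0.495, -0.399]
force: [-0.3, -0.6, 0.1]
opening: 0.0932
```

```bash
python3 - <<'E'
from h import *
info(); im,K,E=cam("wrist","w1.png"); np.savez("w1.npz",im=im,K=K,E=E)
print(proj(K,E,[[.582,-.194,.069],[.582,-.194,.05]]))
E
```

```text
psi 0.3237 tau 0.2619 roll -0.0011 pos [ 0.5438 -0.2045  0.232 ] q [-0.58 -0.1   1.75  0.21  1.34  0.64] t 1.27
[[320.85055595 191.74634288]
 [320.74118165 191.68617096]]
```

View pics/w1.png

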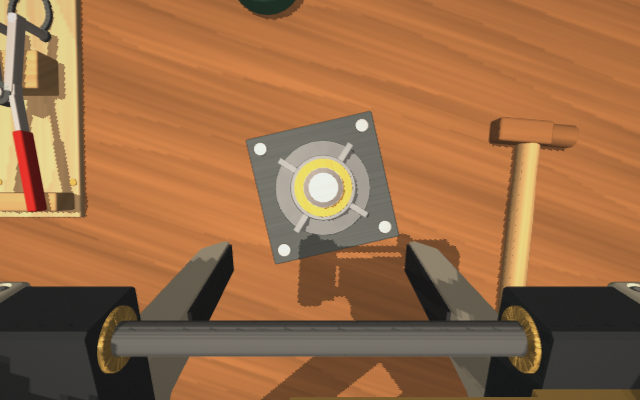

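Swivel appears centred at about (323,187), plate from (247,110) to (397,263); the pliers are at the left edge. I'll fit the washer and spindle circles.

```bash
cat >> h.py <<'E'
def washer(im,K,E,guess,z=.05):
    hsv=cv2.cvtColor(im,cv2.COLOR_BGR2HSV)
    m=cv2.inRange(hsv,(20,120,100),(35,255,255))
    n,l,st,ce=cv2.connectedComponentsWithStats(m)
    k=max(range(1,n),key=lambda i:st[i,4] if np.hypot(*(ce[i]-guess))<60 else 0)
    m=(l==k).astype(np.uint8)
    c,_=cv2.findContours(m,cv2.RETR_EXTERNAL,cv2.CHAIN_APPROX_NONE)
    pts=cv2.convexHull(max(c,key=len))[:,0]
    P=ray(K,E,pts,z)[:,:2]
    A=np.c_[2*P,np.ones(len(P))];s=np.linalg.lstsq(A,(P**2).sum(1),rcond=None)[0]
    r=np.sqrt(s[2]+s[0]**2+s[1]**2)
    return s[:2],r,(np.hypot(*(P-s[:2]).T)-r).std(),m
E
python3 - <<'E'
from h import *
d=np.load("w1.npz");im,K,E=d["im"],d["K"],d["E"]
c,r,sd,m=washer(im,K,E,(323,187));print("washer",c.round(4),r,sd)
P=ray(K,E,[(247,139),(371,110),(398,234),(276,264)],.006)[:,:2];print(np.linalg.norm(P-np.roll(P,-1,0),axis=1),P.mean(0))
P=ray(K,E,[(260,149),(362,125),(385,227),(284,250)],.008)[:,:2];print(P.mean(0))
hsv=cv2.cvtColor(im,cv2.COLOR_BGR2HSV)
m=cv2.inRange(hsv,(0,0,205),(180,60,255))
n,l,st,ce=cv2.connectedComponentsWithStats(m)
for i in range(1,n):
    if st[i,4]>30: print(st[i],ce[i],ray(K,E,ce[i],.069)[0].round(4))
print(row((.485,.119,.232),.32,.26))
cv2.imwrite("pics/w1c.png",cv2.resize(im[130:250,250:400],None,fx=5,fy=5))
E
```

```text
washer [ 0.5869 -0.1946] 0.02952201885469133 0.00013885695714578513
[0.14719393 0.14728261 0.14710723 0.1494224 ] [ 0.58775748 -0.19508821]
[ 0.58670065 -0.19511861]
[  4  13  12  78 559] [ 9.44722719 50.05903399] [0.6157 0.1341 0.069 ]
[  9  85  11  45 175] [ 13.88       111.10857143] [0.5611 0.1132 0.069 ]
[356 119  12  12 116] [361.42241379 124.70689655] [ 0.6563 -0.2106  0.069 ]
[254 143  12  12 115] [259.59130435 148.52173913] [ 0.6029 -0.124   0.069 ]
[292 157  29  49 117] [300.01709402 176.58974359] [ 0.5895 -0.17    0.069 ]
[279 160  17  12  76] [287.42105263 165.42105263] [ 0.5959 -0.1549  0.069 ]
[308 173  30  29 698] [322.63753582 186.96704871] [ 0.587  -0.1942  0.069 ]
[351 205   9   7  35] [355.25714286 207.77142857] [ 0.5779 -0.231   0.069 ]
[295 215  12  16  68] [300.73529412 222.38235294] [ 0.5472 -0.1849  0.069 ]
[379 221  12  12 114] [384.42982456 226.42982456] [ 0.5696 -0.264   0.069 ]
[278 244  12  12 114] [283.57017544 249.57017544] [ 0.5164 -0.1774  0.069 ]
row [0.0464, -0.3266, 0.0126] [-0.0014, -0.0013, 0.0024] cur [ 0.5429 -0.206   0.232 ] t 1.32 F [-0.2 -0.5  0.1] open 0.0932
None
```

View pics/w1c.png

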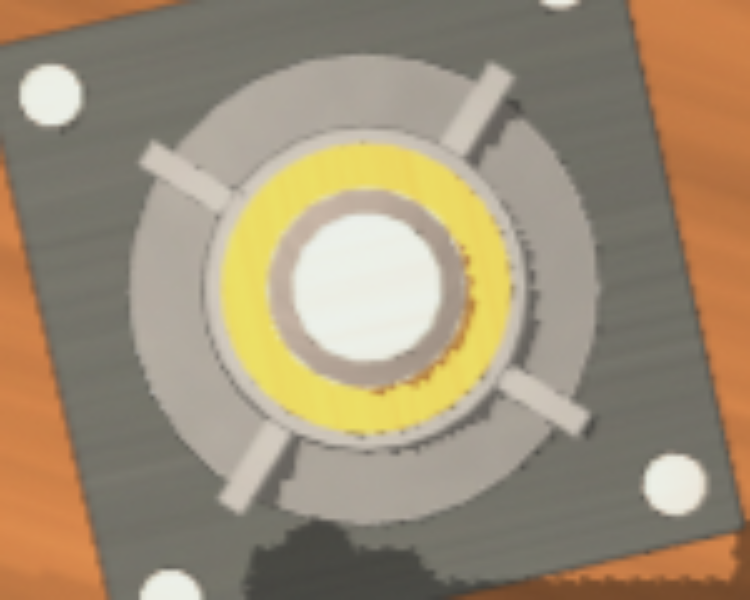

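```bash
python3 - <<'E'
from h import *
row((.517,.130,.232),.32,.26)
E
```

```text
row [0.0791, -0.3269, 0.0214] [-0.0014, -0.0013, 0.0024] cur [ 0.5429 -0.206   0.232 ] t 1.32 F [-0.2 -0.5  0.1] open 0.0932
```

Request:
{"api": "jog_arm", "payload": {"steps": [[0,0.014,-0.055,0.004,0,0,0],[0,0.028,-0.11,0.008,0,0,0],[0,0.042,-0.165,0.012,0,0,0],[0,0.056,-0.22,0.016,0,0,0],[0,0.07,-0.275,0.019,0,0,0]]}}

```text
t: 1.95
tool_pos: [0.524, 0.0779, 0.2318]
orientation: [-3.035, -0.491, -0.399]
force: [0.8, 0.2, 0.2]
opening: 0.0929
```

```bash
python3 - <<'E'
from h import *
row((.517,.130,.232),.32,.26)
E
```

```text
row [0.0095, -0.0517, 0.0024] [-0.0003, -0.0013, 0.0005] cur [0.524  0.0779 0.2318] t 1.95 F [0.8 0.2 0.2] open 0.0929
```

Request:
{"api": "jog_arm", "payload": {"steps": [[0,0.0095,-0.052,0.0025,0,0,0],[0,0.0095,-0.052,0.0025,0,0,0],[0,0.0095,-0.052,0.0025,0,0,0]]}}

```text
t: 2.33
tool_pos: [0.517, 0.1292, 0.2317]
orientation: [-3.036, -0.49, -0.398]
force: [-0.0, 0.3, 0.8]
opening: 0.0927
```

```bash
python3 - <<'E'
from h import *
info(); im,K,E=cam("wrist","w2.png"); np.savez("w2.npz",im=im,K=K,E=E)
E
```

```text
psi 0.3203 tau 0.2608 roll 0.0005 pos [0.517  0.1292 0.2317] q [ 0.11 -0.31  1.93  0.06  1.27  1.35] t 2.33
```

View pics/w2.png

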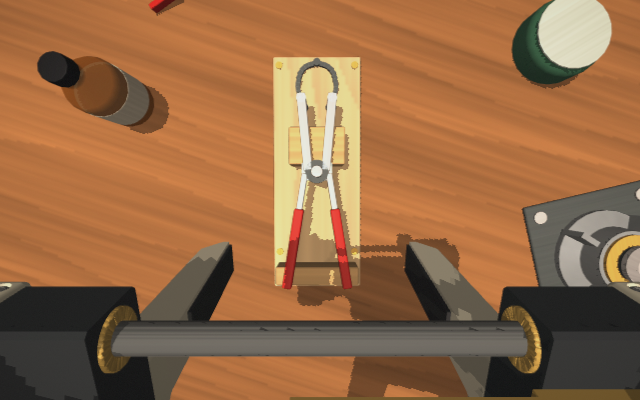

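Pliers are upright in view: ring back near (317,62), pivot (317,171), red handles (299,210)-(288,287) and (335,210)-(347,287).

```bash
python3 - <<'E'
from h import *
d=np.load("w2.npz");im,K,E=d["im"],d["K"],d["E"]
cv2.imwrite("pics/w2c.png",cv2.resize(im[50:300,255:375],None,fx=2.4*1,fy=2.4))
cv2.imwrite("pics/w2p.png",cv2.resize(im[150:200,285:350],None,fx=10,fy=10))
hsv=cv2.cvtColor(im,cv2.COLOR_BGR2HSV)
m=cv2.inRange(hsv,(0,170,100),(6,255,255))|cv2.inRange(hsv,(174,170,100),(180,255,255))
m[:150]=0
n,l,st,ce=cv2.connectedComponentsWithStats(m);cs=[]
for i in range(1,n):
    if st[i,4]>100: print(st[i],ce[i],ray(K,E,ce[i],.052)[0].round(4)); cs.append(ray(K,E,ce[i],.052)[0])
p=ray(K,E,(317,171.5),.053)[0];print("pivot",p,np.hypot(*(cs[0]-cs[1])[:2]))
mid=(cs[0]+cs[1])/2;print(mid,np.arctan2(*(p-mid)[[1,0]]),np.hypot(*(p-mid)[:2]))
r=ray(K,E,(317,59),.013)[0]; print("ringback",r,np.arctan2(*(r-p)[[1,0]]),np.hypot(*(r-p)[:2]))
E
```

```text
[282 209  22  80 738] [292.49593496 248.72357724] [0.49   0.1484 0.052 ]
[331 209  21  80 737] [340.8724559  248.66892809] [0.5058 0.1009 0.052 ]
pivot [0.57345312 0.14938481 0.053     ] 0.05000040519199792
[0.49787903 0.12464302 0.052     ] 0.3163871347659497 0.07952106116325883
ringback [0.69544473 0.19004214 0.013     ] 0.3217023228665157 0.12858837846195845
```

View pics/w2p.png

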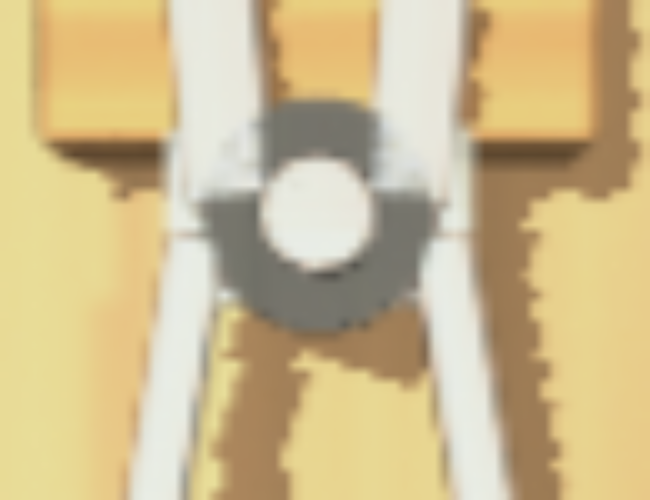

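View pics/w2c.png

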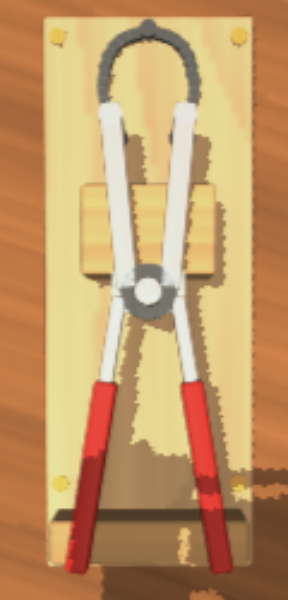

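```bash
python3 - <<'E'
from h import *
row((.5225,.1325,.041),.32,.26)
E
```

```text
row [-0.0431, -0.002, 0.1859] [0.0006, -0.0009, -0.001] cur [0.5171 0.1287 0.2317] t 2.38 F [ 0.1 -0.9  0.1] open 0.0932
```

Request:
{"api": "jog_arm", "payload": {"steps": [[0,-0.0105,0,0.045,0,0,0],[0,-0.021,-0.001,0.09,0,0,0],[0,-0.031,-0.0015,0.135,0,0,0],[0,-0.039,-0.002,0.17,0,0,0],[0,-0.043,-0.002,0.186,0,0,0]]}}

```text
t: 3.0
tool_pos: [0.5214, 0.1304, 0.0383]
orientation: [-3.038, -0.484, -0.393]
force: [-0.6, -0.4, 0.8]
opening: 0.093
```

```bash
python3 - <<'E'
from h import *
info();row((.5225,.1325,.041),.32,.26); im,K,E=cam("wrist","w3.png"); np.savez("w3.npz",im=im,K=K,E=E)
info();row((.5225,.1325,.041),.32,.26)
E
```

```text
psi 0.3161 tau 0.257 roll -0.0002 pos [0.5214 0.1304 0.0383] q [ 0.12 -0.08  2.1   0.07  0.87  1.33] t 3.0
row [0.0024, -0.0016, -0.0022] [0.0008, 0.003, -0.0038] cur [0.5214 0.1304 0.0383] t 3.0 F [-0.6 -0.4  0.8] open 0.093
psi 0.3164 tau 0.256 roll -0.0004 pos [0.5208 0.1306 0.0373] q [ 0.12 -0.08  2.1   0.07  0.87  1.33] t 3.05
row [0.0031, -0.0013, -0.0031] [0.0005, 0.004, -0.0035] cur [0.5208 0.1306 0.0373] t 3.05 F [-0.8 -0.1 -0.2] open 0.0931
```

View pics/w3.png

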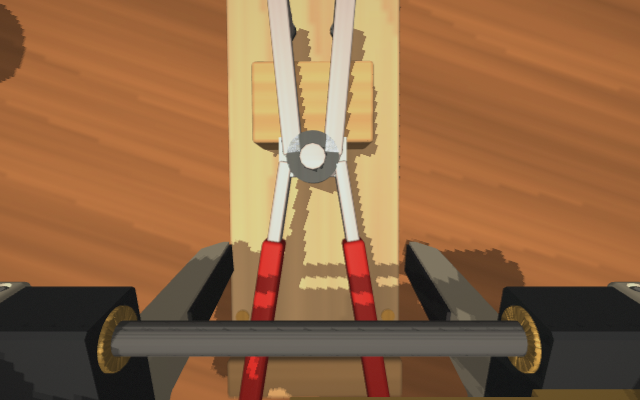

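```bash
python3 - <<'E'
from h import *
c=robot.read_camera("wrist");K=np.array(c["mtx"]);T=np.array(c["tool_from_camera"]);print(T.round(4))
for tau in(.0,.26,.35,.45,.55):
    M=np.eye(4);M[:3,:3]=tgtR(0,tau);M[:3,3]=M[:3,2]*.005
    print(tau,[proj(K,M@T,(x+.055,0,z)).round(0)[0].tolist() for x,z in((0,.006),(.075,-.03),(.09,-.035),(.118,-.035))])
info();row((.5225,.1325,.041),.32,.26)
E
```

```text
[[ 7.000e-04 -9.562e-01 -2.928e-01  8.280e-02]
 [ 1.000e+00  4.000e-04  9.000e-04  0.000e+00]
 [-7.000e-04 -2.928e-01  9.562e-01 -1.521e-01]
 [ 0.000e+00  0.000e+00  0.000e+00  1.000e+00]]
0.0 [[318.0, 168.0], [319.0, -9.0], [319.0, -42.0], [319.0, -117.0]]
0.26 [[318.0, 162.0], [319.0, 34.0], [319.0, 11.0], [319.0, -39.0]]
0.35 [[318.0, 163.0], [318.0, 48.0], [319.0, 28.0], [319.0, -16.0]]
0.45 [[318.0, 164.0], [318.0, 64.0], [319.0, 47.0], [319.0, 8.0]]
0.55 [[318.0, 166.0], [318.0, 80.0], [318.0, 65.0], [319.0, 31.0]]
psi 0.3169 tau 0.2574 roll -0.0002 pos [0.5215 0.131  0.0391] q [ 0.12 -0.08  2.1   0.07  0.87  1.33] t 3.1
row [0.0018, -0.0011, -0.0015] [0.0006, 0.0026, -0.003] cur [0.5215 0.131  0.0391] t 3.1 F [-0.5  0.6 -0.1] open 0.093
```

```bash
python3 - <<'E'
from h import *
row((.5235,.1328,.0415),.32,.45)
E
```

```text
row [0.003, -0.0011, -0.0017] [0.0008, 0.1926, -0.003] cur [0.5215 0.131  0.0391] t 3.1 F [-0.5  0.6 -0.1] open 0.093
```

Request:
{"api": "jog_arm", "payload": {"steps": [[0,0.0015,-0.0011,-0.001,0,0.1,0],[0,0.003,-0.0011,-0.0017,0.001,0.193,-0.003],[0,0.003,-0.0011,-0.0017,0.001,0.193,-0.003],[0,0.003,-0.0011,-0.0017,0.001,0.193,-0.003]]}}

```text
t: 3.6
tool_pos: [0.5251, 0.1326, 0.0436]
orientation: [-2.957, -0.477, -0.68]
force: [0.6, -0.2, 0.3]
opening: 0.0927
```

```bash
python3 - <<'E'
from h import *
info();row((.5235,.1328,.0415),.32,.45)
im,K,E=cam("wrist","w4.png"); np.savez("w4.npz",im=im,K=K,E=E)
info()
p=ray(K,E,(317,155),.053)[0];print(p)
E
```

```text
psi 0.3197 tau 0.4518 roll 0.0006 pos [0.5251 0.1326 0.0436] q [ 0.08 -0.23  2.27  0.17  0.66  1.23] t 3.6
row [-0.0022, -0.0007, 0.0012] [0.0008, -0.0018, -0.0002] cur [0.5251 0.1326 0.0436] t 3.6 F [ 0.6 -0.2  0.3] open 0.0927
psi 0.32 tau 0.4519 roll 0.0006 pos [0.5252 0.1328 0.0435] q [ 0.08 -0.23  2.27  0.17  0.66  1.23] t 3.65
[0.57966224 0.15144091 0.053     ]
```

View pics/w4.png

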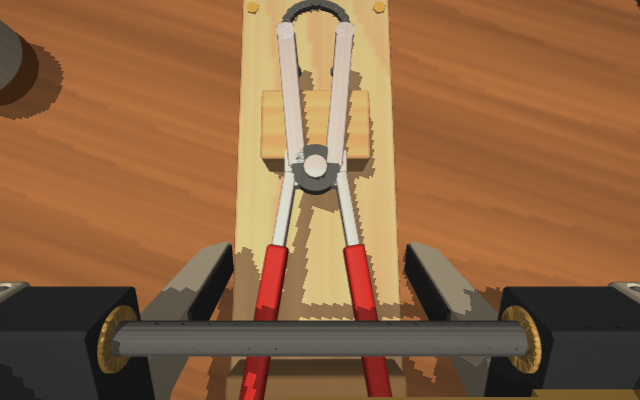

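Whole ring is now in view (back at (317,5)), legs at (286,30)/(345,30), pivot (316,168), handles centred between the fingers. Squeeze.

Request:
{"api": "jog_arm", "payload": {"steps": [[0.3,-0.002,-0.0007,0.001,0,-0.002,0],[0.5,-0.002,-0.0007,0.001,0,-0.002,0],[0.7,-0.002,-0.0007,0.001,0,-0.002,0],[1,-0.002,-0.0007,0.001,0,-0.002,0],[1,-0.002,-0.0007,0.001,0,-0.002,0]], "force": 45}}

```text
t: 4.28
tool_pos: [0.5236, 0.133, 0.0416]
orientation: [-2.957, -0.477, -0.676]
force: [-0.3, 1.2, -0.9]
opening: 0.0477
```

Request:
{"api": "jog_arm", "payload": {"steps": [[1,0,0,0,0,0,0],[1,0,0,0,0,0,0],[1,0,0,0,0,0,0]]}}

```text
t: 4.65
tool_pos: [0.5236, 0.133, 0.0416]
orientation: [-2.958, -0.477, -0.676]
force: [0.4, -0.3, -1.4]
opening: 0.0287
```

```bash
python3 - <<'E'
from h import *
info();row((.5235,.1328,.0415),.32,.45)
im,K,E=cam("wrist","w5.png"); np.savez("w5.npz",im=im,K=K,E=E)
E
```

```text
psi 0.32 tau 0.4495 roll 0.0005 pos [0.5236 0.133  0.0416] q [ 0.09 -0.23  2.28  0.16  0.66  1.23] t 4.65
row [-0.0001, 0.0001, -0.0] [0.0006, 0.0005, -0.0] cur [0.5236 0.133  0.0416] t 4.65 F [ 0.4 -0.3 -1.4] open 0.0287
```

View pics/w5.png

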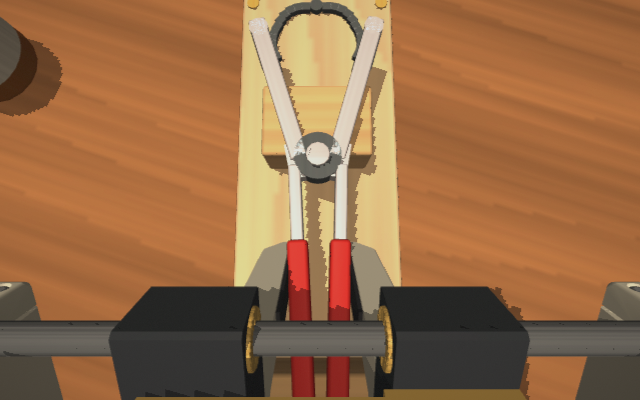

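Handles squeezed to 28.7 mm; legs moved out to (259,25)/(374,25), ring spread. Lift gently.

```bash
python3 - <<'E'
from h import *
row((.5235,.1328,.1265),.32,.45)
E
```

```text
row [0.0368, 0.0002, -0.0766] [0.0006, 0.0006, -0.0] cur [0.5235 0.133  0.0415] t 4.7 F [ 0.6 -1.9 -0.4] open 0.029
```

Request:
{"api": "jog_arm", "payload": {"steps": [[1,0.0035,0,-0.0075,0,0,0],[1,0.009,0,-0.019,0,0,0],[1,0.016,0,-0.033,0,0,0],[1,0.023,0,-0.048,0,0,0],[1,0.03,0,-0.062,0,0,0]]}}

```text
t: 5.32
tool_pos: [0.5238, 0.1331, 0.112]
orientation: [-2.957, -0.477, -0.677]
force: [0.7, -0.0, -1.2]
opening: 0.0286
```

Request:
{"api": "jog_arm", "payload": {"steps": [[1,0.006,0,-0.012,0,0,0],[1,0.007,0,-0.015,0,0,0],[1,0.007,0,-0.015,0,0,0]]}}

```text
t: 5.7
tool_pos: [0.5235, 0.133, 0.1286]
orientation: [-2.957, -0.477, -0.678]
force: [0.5, 0.0, -2.6]
opening: 0.0288
```

```bash
python3 - <<'E'
from h import *
info();row((.5235,.1328,.1265),.32,.45)
im,K,E=cam("wrist","w6.png"); np.savez("w6.npz",im=im,K=K,E=E)
im,K,E=cam("scene"); cv2.imwrite("pics/s6.png",cv2.resize(im[150:320,240:440],None,fx=4,fy=3.5))
E
```

```text
psi 0.3202 tau 0.4504 roll 0.0008 pos [0.5235 0.133  0.1286] q [ 0.09 -0.39  2.22  0.13  0.87  1.27] t 5.7
row [-0.001, 0.0002, 0.0018] [0.0008, -0.0004, 0.0001] cur [0.5235 0.133  0.1286] t 5.7 F [ 0.5  0.  -2.6] open 0.0288
```

View pics/w6.png

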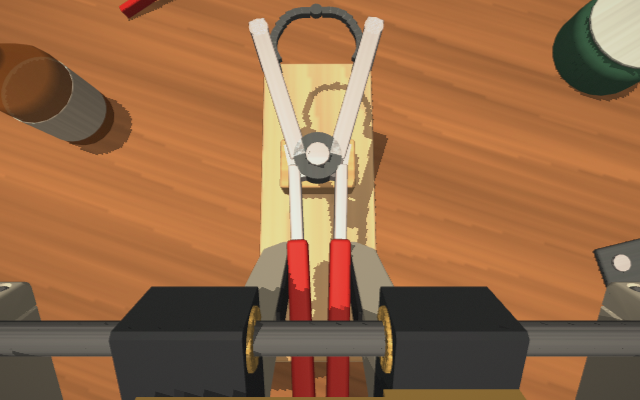

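View pics/s6.png

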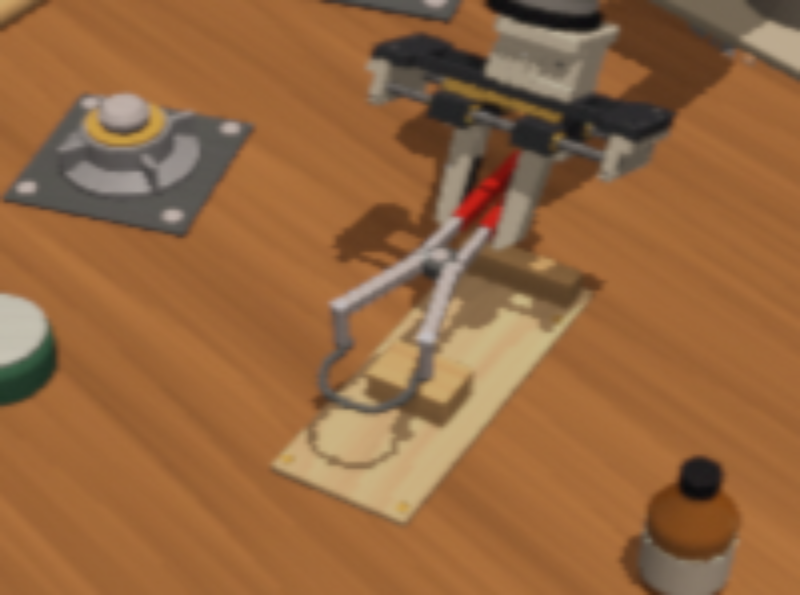

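Ring came up with the pliers, clamped on the pins (scene crop: ring hanging level under the legs). Now measure ring in the tool frame before and after lifting.

```bash
python3 - <<'E'
from h import *
out=[]
for f in("w5","w6"):
    d=np.load(f+".npz");im=d["im"]
    out.append(cv2.resize(im[0:75,240:395],None,fx=5,fy=5,interpolation=cv2.INTER_NEAREST))
    hsv=cv2.cvtColor(im,cv2.COLOR_BGR2HSV)[0:75,265:368]
    for (r,c) in((9,50),(40,8),(40,96)): print(f,hsv[r,c])
cv2.imwrite("pics/ringcmp.png",np.vstack(out)[:, :])
E
python3 -c "
import cv2;a=cv2.imread('pics/ringcmp.png');print(a.shape);cv2.imwrite('pics/ringcmp2.png',cv2.resize(a,(620,600)))"
```

```text
w5 [30 25 92]
w5 [21 26 98]
w5 [ 16  33 191]
w6 [21 27 96]
w6 [25 29 98]
w6 [ 16  33 200]
(750, 775, 3)
```

View pics/ringcmp2.png

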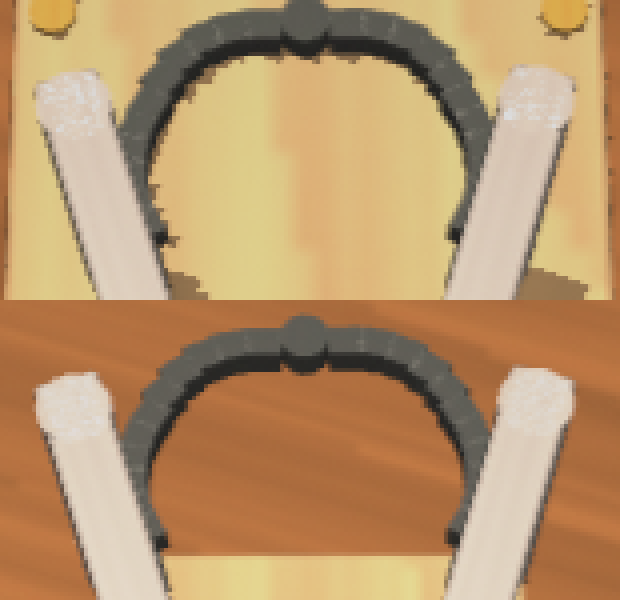

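```bash
python3 - <<'E'
from h import *
d5=np.load("w5.npz");d6=np.load("w6.npz");K=d5["K"]
f=np.array([np.cos(.32),np.sin(.32),0]);l=np.array([-f[1],f[0],0])
E5,E6=d5["E"],d6["E"]
pv=ray(K,E5,(317.3,153.5),.053)[0];print("pivot",pv, ray(K,E6,(317.3,153.5),.053+.087)[0])
loc=lambda P:np.array([(P-pv)@f,(P-pv)@l])
for n,px,z in(("backouter",(310,2),.013),("backouterR",(325,2),.013),("leftout",(273,27),.013),("rightout",(362,27),.013),("backinner bottom",(310,13.5),.009),("legL",(258,17),.05),("innerL",(276.5,45),.009),("innerR",(357,45),.009),("endL",(281,60),.009),("endR",(353,60),.009)):
    print(n,loc(ray(K,E5,px,z)[0]).round(4))
# tilt
P=ray(K,E5,(317,2),.013)[0]; pin=pv+.075*f; pin[2]=.011
dz=d6["E"][2,3]-d5["E"][2,3]
sh=np.array([*(E6[:2,3]-E5[:2,3]),dz])
for a in(0,.02,.04,.06,.08,.1,.12):
    v=P-pin; x=v@f; z=v[2]; q=pin+f*(x*np.cos(a)+z*np.sin(a))+np.array([0,0,-x*np.sin(a)+z*np.cos(a)])
    print(a,proj(K,E6,q+sh).round(2))
E
```

```text
pivot [0.57830971 0.15169506 0.053     ] [0.5782879  0.15173281 0.14      ]
backouter [0.1159 0.005 ]
backouterR [ 0.1159 -0.0049]
leftout [0.0977 0.0291]
rightout [ 0.0978 -0.029 ]
backinner bottom [0.1106 0.0051]
legL [0.0766 0.0318]
innerL [0.0876 0.0271]
innerR [ 0.0876 -0.026 ]
endL [0.0769 0.024 ]
endR [ 0.0769 -0.0232]
0 [[317.56   2.39]]
0.02 [[317.56   3.25]]
0.04 [[317.56   4.13]]
0.06 [[317.57   5.03]]
0.08 [[317.57   5.94]]
0.1 [[317.57   6.87]]
0.12 [[317.57   7.81]]
```

```bash
cat >> h.py <<'E'
SP=np.array([.587,-.1945])
V=tgtR(.3202,.4504).T@(np.array([.6609,.1791,.097])-np.array([.5235,.133,.1286]))
def ringrow(target,psi,tau,v=None):
    v=V if v is None else v
    M=tgtR(psi,tau); p=np.array(target)-M@v; row(p,psi,tau); return p
E
python3 - <<'E'
from h import *
print(V); print(ringrow((*SP,.097),.32,.54))
E
```

```text
[ 0.11671719 -0.00050932  0.09153889]
row [-0.1759, 0.3315, -0.0711] [0.0005, 0.091, -0.0001] cur [0.523  0.1329 0.1276] t 5.8 F [ 0.2 -0.1 -1.5] open 0.0286
[ 0.4474586  -0.2412791   0.11550519]
```

Request:
{"api": "jog_arm", "payload": {"steps": [[1,-0.009,0.017,-0.0035,0,0.02,0],[1,-0.026,0.05,-0.0105,0,0.045,0],[1,-0.047,0.09,-0.019,0,0.07,0],[1,-0.07,0.132,-0.0285,0,0.09,0],[1,-0.093,0.175,-0.0375,0,0.091,0]]}}

```text
t: 6.42
tool_pos: [0.482, -0.0658, 0.1203]
orientation: [-2.911, -0.47, -0.806]
force: [0.9, 0.6, -2.4]
opening: 0.0286
```

```bash
python3 - <<'E'
from h import *
info();print(ringrow((*SP,.097),.32,.54))
E
```

```text
psi 0.3201 tau 0.5401 roll 0.0003 pos [ 0.482  -0.0658  0.1203] q [-0.54 -0.56  2.38  0.48  1.    0.51] t 6.42
row [-0.0779, 0.1557, -0.0411] [0.0003, -0.0001, 0.0001] cur [ 0.482  -0.0658  0.1203] t 6.42 F [ 0.9  0.6 -2.4] open 0.0286
[ 0.4474586  -0.2412791   0.11550519]
```

Request:
{"api": "jog_arm", "payload": {"steps": [[1,-0.022,0.044,-0.0115,0,0,0],[1,-0.043,0.086,-0.0225,0,0,0],[1,-0.062,0.124,-0.0325,0,0,0],[1,-0.074,0.147,-0.039,0,0,0],[1,-0.078,0.156,-0.041,0,0,0]]}}

```text
t: 7.05
tool_pos: [0.4469, -0.2429, 0.1146]
orientation: [-2.912, -0.466, -0.805]
force: [-0.0, -0.5, -3.4]
opening: 0.0289
```

Request:
{"api": "jog_arm", "payload": {"steps": [[1,0,0,0,0,0,0],[1,0,0,0,0,0,0]]}}

```text
t: 7.3
tool_pos: [0.4469, -0.2418, 0.1142]
orientation: [-2.911, -0.467, -0.804]
force: [-0.0, 0.2, -1.6]
opening: 0.0285
```

```bash
python3 - <<'E'
from h import *
info();print(ringrow((*SP,.097),.32,.54))
im,K,E=cam("wrist","w7.png"); np.savez("w7.npz",im=im,K=K,E=E)
print(proj(K,E,[(*SP,.069),(*SP,.05)]))
cv2.imwrite("pics/w7c.png",cv2.resize(im[0:150,220:420],None,fx=4,fy=4,interpolation=cv2.INTER_NEAREST))
E
```

```text
psi 0.3176 tau 0.5391 roll -0.0016 pos [ 0.4469 -0.2418  0.1142] q [-0.97 -0.27  2.19  0.58  1.13  0.06] t 7.3
row [0.0013, -0.0003, -0.0008] [-0.0006, 0.0009, -0.0021] cur [ 0.4469 -0.2418  0.1142] t 7.3 F [-0.   0.2 -1.6] open 0.0285
[ 0.4474586  -0.2412791   0.11550519]
[[317.29395772  69.0877933 ]
 [317.41243351  84.0807557 ]]
```

View pics/w7c.png

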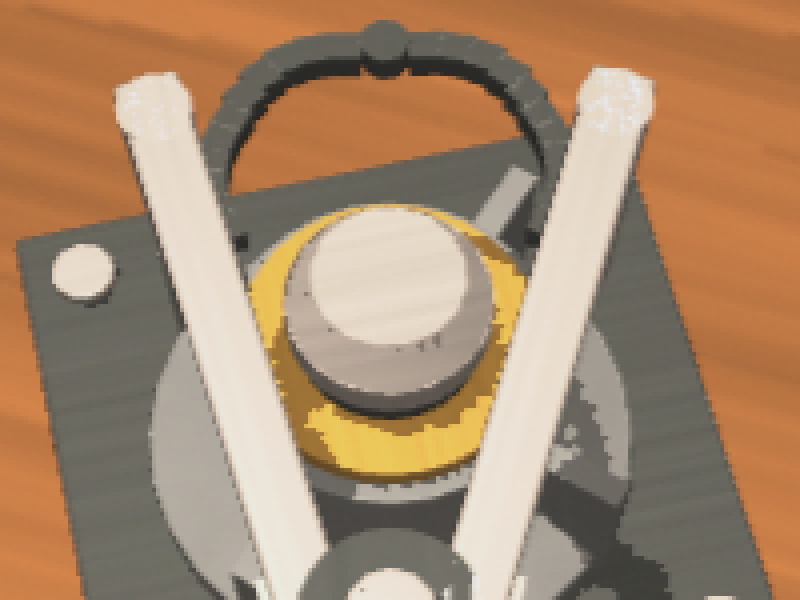

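```bash
python3 - <<'E'
from h import *
d=np.load("w7.npz");K,E=d["K"],d["E"]
f=np.array([np.cos(.3176),np.sin(.3176)]);l=np.array([-f[1],f[0]])
for zc in(.0935,.0955,.0975):
  print(zc)
  for n,px,dz in(("backout",(310,8.2),.002),("backoutR",(328,8.2),.002),("backin",(309,18.5),-.002),("innerL",(276.8,48),-.002),("innerR",(356,48),-.002),("endL",(281,60),-.002),("endR",(352.5,59.5),-.002)):
    P=ray(K,E,px,zc+dz)[0][:2]-SP; print("  ",n,(P@f).round(4),(P@l).round(4))
print(row((.4474586,-.2412791,.0955),.32,.54))
E
```

```text
0.0935
   backout 0.0283 0.0049
   backoutR 0.0283 -0.0073
   backin 0.0236 0.0056
   innerL 0.0001 0.027
   innerR 0.0002 -0.026
   endL -0.0091 0.0239
   endR -0.0087 -0.0235
0.0955
   backout 0.0264 0.0048
   backoutR 0.0264 -0.0073
   backin 0.0218 0.0056
   innerL -0.0015 0.0267
   innerR -0.0014 -0.0258
   endL -0.0106 0.0237
   endR -0.0102 -0.0233
0.0975
   backout 0.0245 0.0048
   backoutR 0.0245 -0.0072
   backin 0.02 0.0055
   innerL -0.0031 0.0264
   innerR -0.003 -0.0255
   endL -0.0121 0.0234
   endR -0.0117 -0.023
row [-0.0092, -0.0002, 0.0164] [-0.0006, 0.0008, -0.0016] cur [ 0.447  -0.2417  0.1143] t 7.35 F [ 0.1  0.2 -2.7] open 0.0281
None
```

Spindle top predicted at (317.3,69), seen at (317.2,69): agrees. Ring is centred laterally within 0.5 mm; I'll shift it forward about 1 mm and descend to just above the spindle.

```bash
python3 - <<'E'
from h import *
f=np.array([np.cos(.32),np.sin(.32)])
ringrow((*(SP+.001*f),.076),.32,.54)
E
```

```text
row [-0.0088, -0.0002, 0.0178] [-0.0006, 0.0008, -0.0016] cur [ 0.447  -0.2417  0.1143] t 7.35 F [ 0.1  0.2 -2.7] open 0.0281
```

Request:
{"api": "jog_arm", "payload": {"steps": [[1,-0.002,0,0.004,0,0,-0.001],[1,-0.005,0,0.01,-0.001,0.001,-0.002],[1,-0.008,0,0.016,-0.001,0.001,-0.002],[1,-0.0088,-0.0002,0.0178,-0.001,0.001,-0.002],[1,-0.0088,-0.0002,0.0178,-0.001,0.001,-0.002]]}}

```text
t: 7.98
tool_pos: [0.4484, -0.2408, 0.0942]
orientation: [-2.911, -0.47, -0.806]
force: [-0.7, -0.5, -1.9]
opening: 0.0289
```

```bash
python3 - <<'E'
from h import *
f=np.array([np.cos(.32),np.sin(.32)])
info();print(ringrow((*(SP+.001*f),.076),.32,.54))
im,K,E=cam("wrist","w8.png"); np.savez("w8.npz",im=im,K=K,E=E)
print(proj(K,E,[(*SP,.069),(*SP,.05)]))
a=cv2.resize(im[0:130,240:395],None,fx=4,fy=4,interpolation=cv2.INTER_NEAREST)
im,K,E=cam("scene")
cv2.imwrite("pics/w8c.png",a)
cv2.imwrite("pics/s8c.png",cv2.resize(im[140:240,230:350],None,fx=6,fy=6,interpolation=cv2.INTER_CUBIC))
E
```

```text
psi 0.3201 tau 0.5401 roll 0.0 pos [ 0.4484 -0.2408  0.0942] q [-0.96 -0.23  2.2   0.59  1.08  0.03] t 7.97
row [0.0001, 0.0002, -0.0002] [-0.0, -0.0001, 0.0001] cur [ 0.4484 -0.2408  0.0942] t 7.97 F [-0.7 -0.5 -1.9] open 0.0289
[ 0.44840783 -0.24096454  0.09450519]
[[318.06419529  53.08145095]
 [318.09239048  70.4790888 ]]
```

View pics/w8c.png

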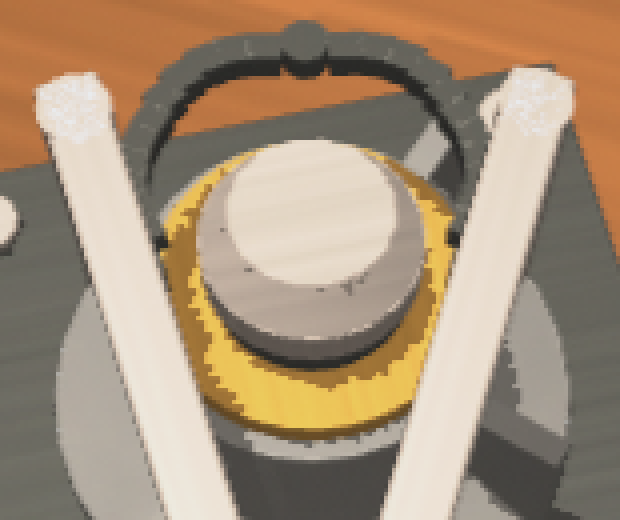

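View pics/s8c.png

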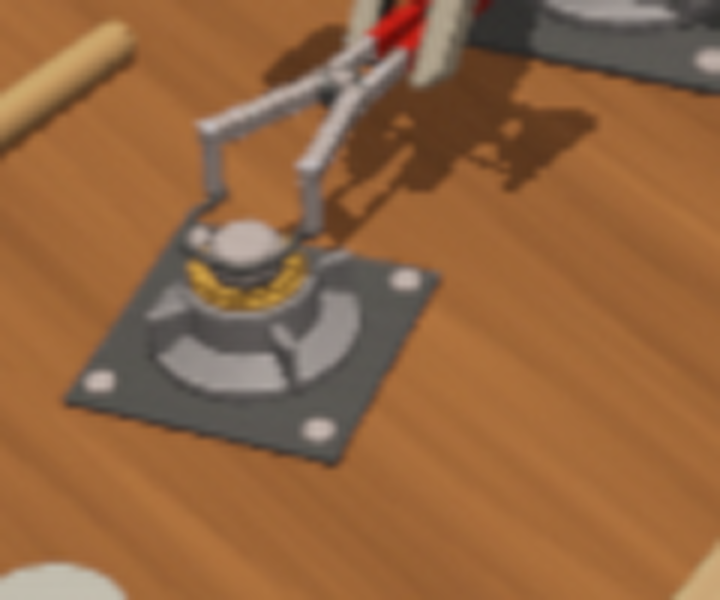

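```bash
python3 - <<'E'
from h import *
f=np.array([np.cos(.32),np.sin(.32)]);l=np.array([-f[1],f[0]])
print(ringrow((*(SP+.001*f-.0007*l),.064),.32,.54))
E
```

```text
row [-0.0063, 0.0005, 0.0104] [0.0007, -0.0003, 0.0004] cur [ 0.4485 -0.2412  0.0947] t 8.07 F [ 0.3 -0.3 -0.8] open 0.0286
[ 0.44862803 -0.241629    0.08250519]
```

Request:
{"api": "jog_arm", "payload": {"steps": [[1,-0.0015,0.0005,0.0025,0,0,0],[1,-0.003,0.0005,0.005,0,0,0],[1,-0.0045,0.0005,0.0075,0,0,0],[1,-0.006,0.0005,0.01,0,0,0],[1,-0.0063,0.0005,0.0104,0,0,0]]}}

```text
t: 8.7
tool_pos: [0.4485, -0.2414, 0.0822]
orientation: [-2.911, -0.47, -0.806]
force: [0.1, 0.1, -1.4]
opening: 0.029
```

```bash
python3 - <<'E'
from h import *
f=np.array([np.cos(.32),np.sin(.32)]);l=np.array([-f[1],f[0]])
info();print(ringrow((*(SP+.001*f-.0007*l),.064),.32,.54))
im,K,E=cam("wrist","w9.png"); np.savez("w9.npz",im=im,K=K,E=E)
print(proj(K,E,[(*SP,.069),(*SP,.05)]))
cv2.imwrite("pics/w9c.png",cv2.resize(im[0:110,240:395],None,fx=5,fy=5,interpolation=cv2.INTER_NEAREST))
E
```

```text
psi 0.3201 tau 0.5401 roll 0.0002 pos [ 0.4485 -0.2414  0.0822] q [-0.96 -0.21  2.21  0.6   1.06  0.01] t 8.7
row [0.0002, 0.0002, -0.0003] [0.0002, -0.0001, 0.0001] cur [ 0.4485 -0.2414  0.0822] t 8.7 F [ 0.1  0.1 -1.4] open 0.029
[ 0.44862803 -0.241629    0.08250519]
[[317.03889473  40.40266029]
 [317.14328206  59.6575621 ]]
```

View pics/w9c.png

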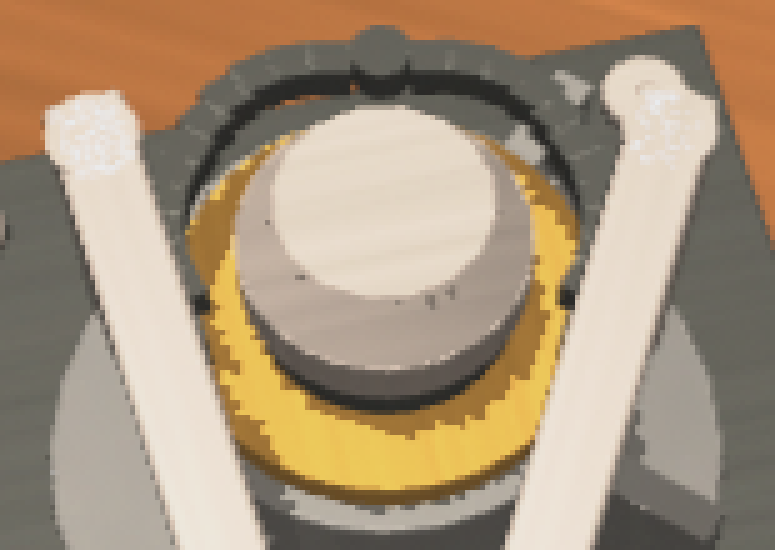

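Spindle (384/5) and ring ends (201, 567 → mid 384) are laterally centred; no contact force. Continue to just above the washer.

Request:
{"api": "jog_arm", "payload": {"steps": [[1,-0.001,0,0.002,0,0,0],[1,-0.002,0,0.0036,0,0,0],[1,-0.003,0,0.0055,0,0,0],[1,-0.0038,0,0.007,0,0,0],[1,-0.0038,0,0.007,0,0,0]]}}

```text
t: 9.38
tool_pos: [0.4488, -0.2413, 0.0741]
orientation: [-2.911, -0.47, -0.806]
force: [0.4, 0.7, -2.4]
opening: 0.0287
```

```bash
python3 - <<'E'
from h import *
f=np.array([np.cos(.32),np.sin(.32)]);l=np.array([-f[1],f[0]])
info();print(ringrow((*(SP+.001*f-.0007*l),.0535),.32,.54))
im,K,E=cam("wrist","w10.png"); np.savez("w10.npz",im=im,K=K,E=E)
print(proj(K,E,[(*SP,.069),(*(SP+.020*f),.062)]))
cv2.imwrite("pics/w10c.png",cv2.resize(im[0:110,240:395],None,fx=5,fy=5,interpolation=cv2.INTER_NEAREST))
im,K,E=cam("scene")
cv2.imwrite("pics/s10c.png",cv2.resize(im[150:230,230:340],None,fx=7,fy=7,interpolation=cv2.INTER_CUBIC))
E
```

```text
psi 0.32 tau 0.5401 roll 0.0 pos [ 0.4488 -0.2413  0.0741] q [-0.96 -0.19  2.21  0.61  1.04 -0.  ] t 9.38
row [-0.0013, 0.0003, 0.0017] [0.0, -0.0001, -0.0] cur [ 0.4488 -0.2413  0.0741] t 9.38 F [ 0.4  0.7 -2.4] open 0.0287
[ 0.44862803 -0.241629    0.07200519]
[[317.08437705  31.6538877 ]
 [317.17575134  13.46318975]]
```

View pics/w10c.png

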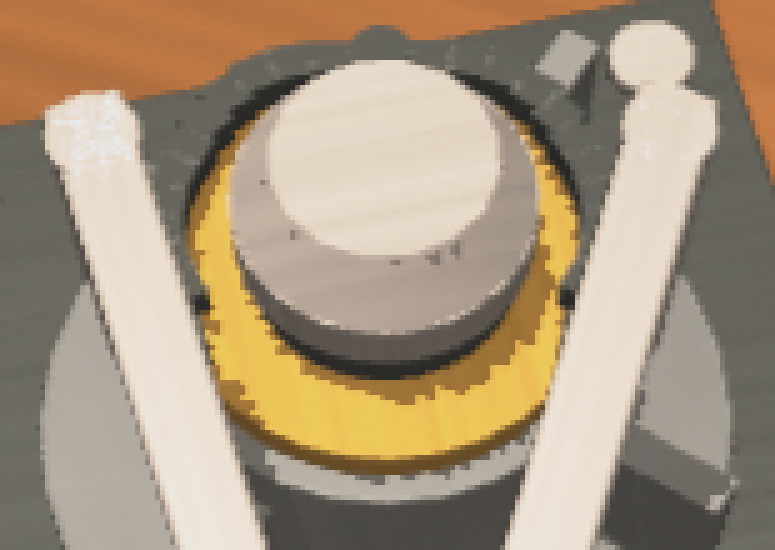

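View pics/s10c.png

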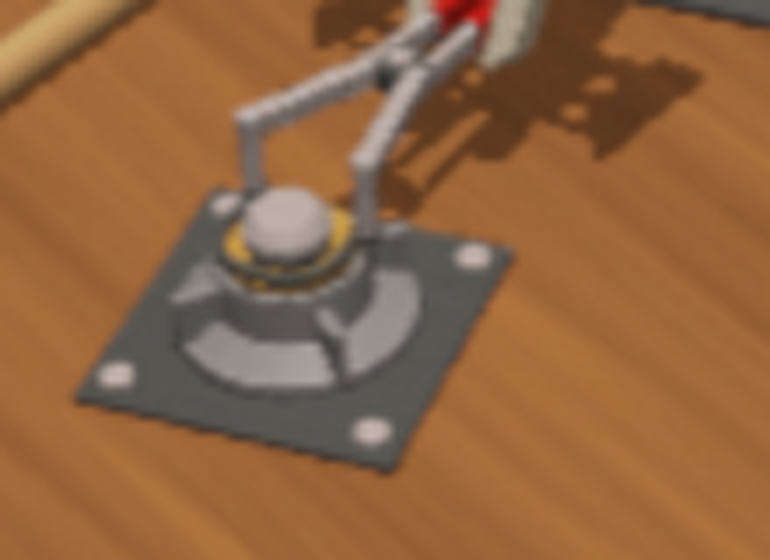

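Request:
{"api": "jog_arm", "payload": {"steps": [[1,-0.0008,0.0002,0.001,0,0,0],[1,-0.0015,0.0003,0.002,0,0,0],[1,-0.0017,0.0003,0.0026,0,0,0],[1,-0.0017,0.0003,0.0026,0,0,0]]}}

```text
t: 9.98
tool_pos: [0.4489, -0.2417, 0.0712]
orientation: [-2.911, -0.47, -0.806]
force: [0.1, 0.3, -2.2]
opening: 0.0284
```

```bash
cat > look.py <<'E'
import sys
from h import *
n=sys.argv[1];zt=float(sys.argv[2])
f=np.array([np.cos(.32),np.sin(.32)]);l=np.array([-f[1],f[0]])
info();print(ringrow((*(SP+.001*f-.0007*l),zt),.32,.54)); print(robot.read_state()["wrist_torque"].round(3))
im,K,E=cam("wrist","w%s.png"%n); np.savez("w%s.npz"%n,im=im,K=K,E=E)
F=[]
for i in range(3): F.append(robot.read_state()["force"]); 
print(np.mean(F,0).round(2))
print(proj(K,E,[(*SP,.069),(*(SP+.020*f),.062)]))
cv2.imwrite("pics/w%sc.png"%n,cv2.resize(im[0:110,240:395],None,fx=5,fy=5,interpolation=cv2.INTER_NEAREST))
E
python3 look.py 11 .0515
```

```text
psi 0.3202 tau 0.5402 roll 0.0003 pos [ 0.4489 -0.2417  0.0712] q [-0.96 -0.19  2.21  0.61  1.04 -0.01] t 9.97
row [-0.0008, -0.0002, 0.0009] [0.0003, -0.0002, 0.0001] cur [ 0.4489 -0.2417  0.0712] t 9.97 F [ 0.1  0.3 -2.2] open 0.0284
[ 0.44862803 -0.241629    0.07000519]
[-0.135  0.414 -0.011]
[-0.53 -0.03 -0.99]
[[316.351004    28.1263006 ]
 [316.48023993   9.89500742]]
```

View pics/w11c.png

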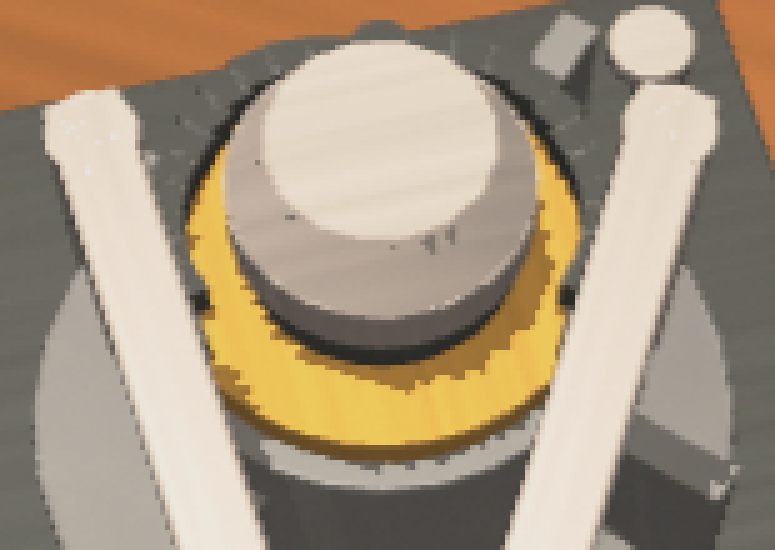

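Request:
{"api": "jog_arm", "payload": {"steps": [[1,-0.0003,-0.0002,0.0005,0,0,0],[1,-0.0005,-0.0003,0.001,0,0,0],[1,-0.0005,-0.0003,0.001,0,0,0]]}}

```text
t: 10.4
tool_pos: [0.4489, -0.2415, 0.0702]
orientation: [-2.911, -0.47, -0.806]
force: [0.1, 0.6, -1.4]
opening: 0.0285
```

```bash
python3 look.py 12 .0515
```

```text
psi 0.3201 tau 0.5404 roll 0.0005 pos [ 0.4489 -0.2415  0.0702] q [-0.96 -0.19  2.21  0.61  1.04 -0.01] t 10.4
row [-0.0004, -0.0, 0.0] [0.0006, -0.0004, 0.0001] cur [ 0.4489 -0.2415  0.0702] t 10.4 F [ 0.1  0.6 -1.4] open 0.0285
[ 0.44862803 -0.241629    0.07000519]
[-0.118  0.375  0.02 ]
[-0.55  0.51 -0.48]
[[316.5421896   27.12937361]
 [316.65294702   8.87569031]]
```

View pics/w12c.png

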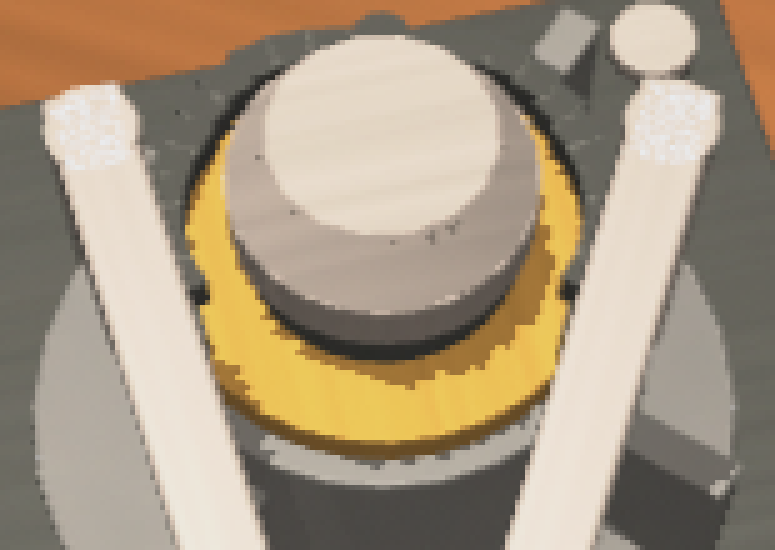

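```bash
python3 - <<'E'
from h import *
o=[]
for n in("10","11","12"):
    im=np.load("w%s.npz"%n)["im"][0:32,262:372].astype(float)
    im=np.clip((im-30)*2.2,0,255).astype(np.uint8)
    o.append(cv2.resize(im,None,fx=7,fy=6,interpolation=cv2.INTER_NEAREST))
cv2.imwrite("pics/cmp12.png",np.vstack(o))
E
```

```text
(no output)
```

View pics/cmp12.png

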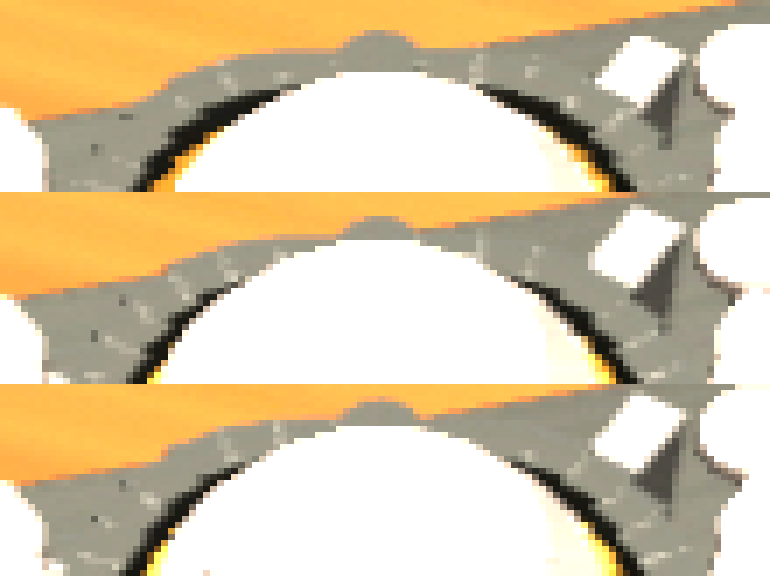

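```bash
python3 - <<'E'
from h import *
f=np.array([np.cos(.32),np.sin(.32)]);l=np.array([-f[1],f[0]])
def along(K,E,px,z): 
    P=ray(K,E,px,z)[0][:2]-SP; return P@f,P@l
for n,rb,re in(("10",8.2,59.8),("11",7.6,59.8),("12",5.5,58.7)):
    d=np.load("w%s.npz"%n);K,E=d["K"],d["E"]
    b=along(K,E,(310,rb),.054)[0]
    print(n,"backouter(z.054)",round(b,4),[(ze,tuple(np.round(along(K,E,(280.5,re),ze),4)),tuple(np.round(along(K,E,(353.5,re),ze),4)), round(b-along(K,E,(280.5,re),ze)[0],4)) for ze in(.049,.05,.051,.052,.053,.054)])
E
```

```text
10 backouter(z.054) 0.0318 [(0.049, (np.float64(-0.0051), np.float64(0.0247)), (np.float64(-0.005), np.float64(-0.0244)), np.float64(0.0369)), (0.05, (np.float64(-0.0058), np.float64(0.0245)), (np.float64(-0.0058), np.float64(-0.0243)), np.float64(0.0376)), (0.051, (np.float64(-0.0066), np.float64(0.0244)), (np.float64(-0.0065), np.float64(-0.0242)), np.float64(0.0384)), (0.052, (np.float64(-0.0073), np.float64(0.0243)), (np.float64(-0.0073), np.float64(-0.024)), np.float64(0.0391)), (0.053, (np.float64(-0.0081), np.float64(0.0241)), (np.float64(-0.008), np.float64(-0.0239)), np.float64(0.0399)), (0.054, (np.float64(-0.0088), np.float64(0.024)), (np.float64(-0.0088), np.float64(-0.0238)), np.float64(0.0406))]
11 backouter(z.054) 0.0295 [(0.049, (np.float64(-0.0073), np.float64(0.0238)), (np.float64(-0.0072), np.float64(-0.0245)), np.float64(0.0368)), (0.05, (np.float64(-0.0081), np.float64(0.0237)), (np.float64(-0.008), np.float64(-0.0244)), np.float64(0.0375)), (0.051, (np.float64(-0.0088), np.float64(0.0236)), (np.float64(-0.0087), np.float64(-0.0243)), np.float64(0.0383)), (0.052,
[... 356 characters left out ...]
 0.0304 [(0.049, (np.float64(-0.0071), np.float64(0.0239)), (np.float64(-0.007), np.float64(-0.0243)), np.float64(0.0374)), (0.05, (np.float64(-0.0078), np.float64(0.0237)), (np.float64(-0.0078), np.float64(-0.0242)), np.float64(0.0382)), (0.051, (np.float64(-0.0086), np.float64(0.0236)), (np.float64(-0.0085), np.float64(-0.0241)), np.float64(0.0389)), (0.052, (np.float64(-0.0093), np.float64(0.0235)), (np.float64(-0.0093), np.float64(-0.0239)), np.float64(0.0397)), (0.053, (np.float64(-0.0101), np.float64(0.0233)), (np.float64(-0.01), np.float64(-0.0238)), np.float64(0.0404)), (0.054, (np.float64(-0.0108), np.float64(0.0232)), (np.float64(-0.0108), np.float64(-0.0237)), np.float64(0.0412))]
```

Request:
{"api": "jog_arm", "payload": {"steps": [[1,-0.0008,0,0.0003,0,0,0],[1,-0.0015,0,0.0005,0,0,0],[1,-0.0015,0,0.0005,0,0,0]]}}

```text
t: 10.82
tool_pos: [0.448, -0.2418, 0.0691]
orientation: [-2.911, -0.47, -0.807]
force: [0.7, 0.3, -0.9]
opening: 0.0286
```

```bash
python3 look.py 13 .0505; python3 - <<'E'
from h import *
o=[]
for n in("12","13"):
    im=np.load("w%s.npz"%n)["im"][0:75,262:372].astype(float)
    im=np.clip((im-30)*2.2,0,255).astype(np.uint8)
    o.append(cv2.resize(im,None,fx=7,fy=4,interpolation=cv2.INTER_NEAREST))
cv2.imwrite("pics/cmp13.png",np.vstack(o))
E
```

```text
psi 0.32 tau 0.5406 roll 0.0005 pos [ 0.448  -0.2418  0.0691] q [-0.97 -0.19  2.21  0.61  1.04 -0.01] t 10.82
row [0.0005, -0.0, 0.0004] [0.0006, -0.0006, -0.0] cur [ 0.448  -0.2418  0.0691] t 10.82 F [ 0.7  0.3 -0.9] open 0.0286
[ 0.44862803 -0.241629    0.06900519]
[0.041 0.062 0.003]
[ 0.81  1.13 -1.25]
[[316.51867555  24.37838367]
 [316.62952138   6.20650934]]
```

View pics/cmp13.png

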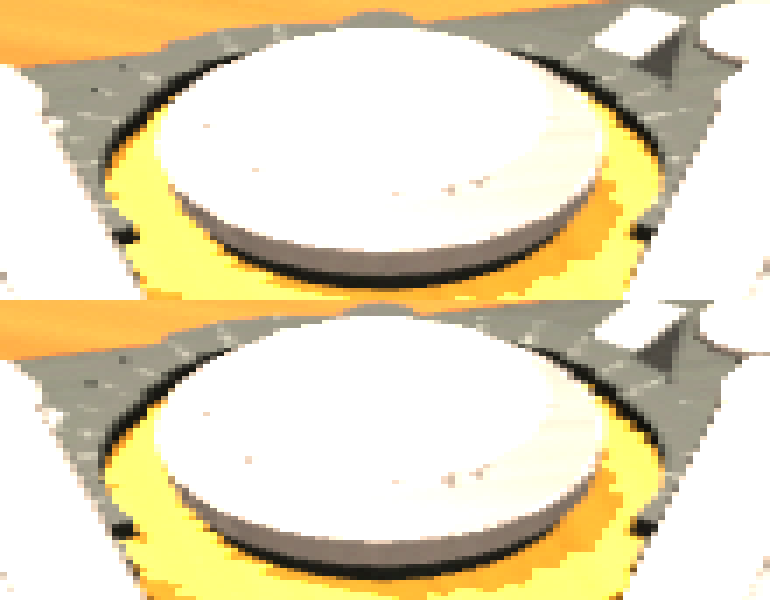

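View pics/w13c.png

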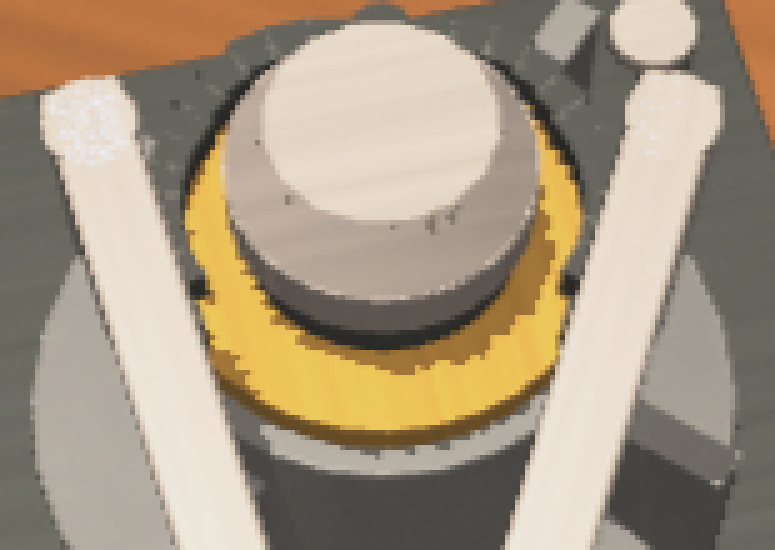

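```bash
python3 - <<'E'
from h import *
f=np.array([np.cos(.32),np.sin(.32)]);l=np.array([-f[1],f[0]])
def along(K,E,px,z): 
    P=ray(K,E,px,z)[0][:2]-SP; return P@f,P@l
for n in("12","13"):
    d=np.load("w%s.npz"%n);K,E=d["K"],d["E"];im=d["im"]
    h=cv2.cvtColor(im,cv2.COLOR_BGR2HSV)
    cols=range(304,312)
    rb=[next(r for r in range(40) if h[r,c,1]<90) for c in cols]
    g=cv2.cvtColor(im,cv2.COLOR_BGR2GRAY)
    def blk(c0,c1):
        w=g[52:64,c0:c1]; yy,xx=np.nonzero(w<45); return xx.mean()+c0,yy.mean()+52,yy.max()+52.5,len(xx)
    L=blk(276,284);Rr=blk(350,358)
    print(n,rb,L,Rr)
    b=along(K,E,(308,np.mean(rb)-.2),.054)[0]
    for ze in(.05,.051,.052): print("   ",ze,round(b,4),round(b-along(K,E,(L[0],L[2]),ze)[0],4),round(b-along(K,E,(Rr[0],Rr[2]),ze)[0],4))
    c,r,sd,m=washer(im,K,E,(317,75)) ;print(c,r,sd)
d=np.load("w5.npz");K,E=d["K"],d["E"];im=d["im"];g=cv2.cvtColor(im,cv2.COLOR_BGR2GRAY)
h=cv2.cvtColor(im,cv2.COLOR_BGR2HSV)
print("w5",[next(r for r in range(40) if g[r,c]<110) for c in range(304,312)])
for c0,c1 in((276,284),(350,358)):
    w=g[52:64,c0:c1]; yy,xx=np.nonzero(w<45);print(xx.mean()+c0,yy.mean()+52,yy.max()+52.5)
E
```

```text
12 [6, 6, 6, 6, 6, 6, 6, 4] (np.float64(279.6), np.float64(59.2), np.float64(60.5), 5) (np.float64(353.4), np.float64(58.2), np.float64(59.5), 5)
    0.05 0.0303 0.0395 0.0387
    0.051 0.0303 0.0402 0.0394
    0.052 0.0303 0.041 0.0402
[ 0.58517639 -0.19491419] 0.02709147965546585 0.0007674476936728481
13 [4, 4, 4, 4, 4, 4, 4, 2] (np.float64(279.2), np.float64(57.4), np.float64(58.5), 5) (np.float64(353.6), np.float64(56.8), np.float64(58.5), 5)
    0.05 0.0299 0.0394 0.0393
    0.051 0.0299 0.0401 0.0401
    0.052 0.0299 0.0409 0.0408
[ 0.58465004 -0.19512847] 0.02677127790575688 0.0005687143502360781
w5 [3, 3, 3, 3, 3, 3, 3, 2]
279.8333333333333 59.166666666666664 60.5
353.5 58.5 60.5
```

Request:
{"api": "jog_arm", "payload": {"steps": [[1,-0.0002,0,0.0004,0,0,0],[1,-0.0004,0,0.0007,0,0,0],[1,-0.0004,0,0.0007,0,0,0],[1,-0.0004,0,0.0007,0,0,0]]}}

```text
t: 11.38
tool_pos: [0.448, -0.2419, 0.0683]
orientation: [-2.911, -0.47, -0.807]
force: [-1.4, -0.6, 1.2]
opening: 0.0286
```

```bash
python3 look.py 14 .0500; python3 - <<'E'
from h import *
f=np.array([np.cos(.32),np.sin(.32)]);l=np.array([-f[1],f[0]])
def along(K,E,px,z): 
    P=ray(K,E,px,z)[0][:2]-SP; return (P@f).round(4),(P@l).round(4)
d=np.load("w14.npz");K,E=d["K"],d["E"];im=d["im"]
h=cv2.cvtColor(im,cv2.COLOR_BGR2HSV);g=cv2.cvtColor(im,cv2.COLOR_BGR2GRAY)
rb=[next(r for r in range(40) if h[r,c,1]<90) for c in range(304,312)];print(rb)
print("back",along(K,E,(308,rb[0]-.2),.054))
for c0,c1 in((275,284),(350,359)):
    w=g[50:64,c0:c1]; yy,xx=np.nonzero(w<45);print(xx.mean()+c0,yy.max()+50.5,along(K,E,(xx.mean()+c0,yy.max()+50.5),.05))
o=[]
for n in("13","14"):
    im=np.load("w%s.npz"%n)["im"][0:75,262:372].astype(float)
    im=np.clip((im-30)*2.2,0,255).astype(np.uint8)
    o.append(cv2.resize(im,None,fx=7,fy=4,interpolation=cv2.INTER_NEAREST))
cv2.imwrite("pics/cmp14.png",np.vstack(o))
im,K,E=cam("scene")
cv2.imwrite("pics/s14c.png",cv2.resize(im[150:230,230:340],None,fx=7,fy=7,interpolation=cv2.INTER_CUBIC))
E
```

```text
psi 0.32 tau 0.5405 roll 0.0006 pos [ 0.448  -0.2419  0.0683] q [-0.97 -0.18  2.21  0.61  1.03 -0.01] t 11.38
row [0.0007, -0.0001, 0.0002] [0.0006, -0.0005, 0.0] cur [ 0.448  -0.2419  0.0683] t 11.38 F [-1.4 -0.6  1.2] open 0.0286
[ 0.44862803 -0.241629    0.06850519]
[-0.036  0.186  0.025]
[-0.67 -0.97 -0.28]
[[316.39480909  23.43644336]
 [316.51143831   5.25204609]]
[3, 3, 3, 3, 3, 3, 2, 1]
back (np.float64(0.0297), np.float64(0.0057))
279.2857142857143 58.5 (np.float64(-0.0101), np.float64(0.0242))
353.6 57.5 (np.float64(-0.0092), np.float64(-0.0241))
```

View pics/cmp14.png

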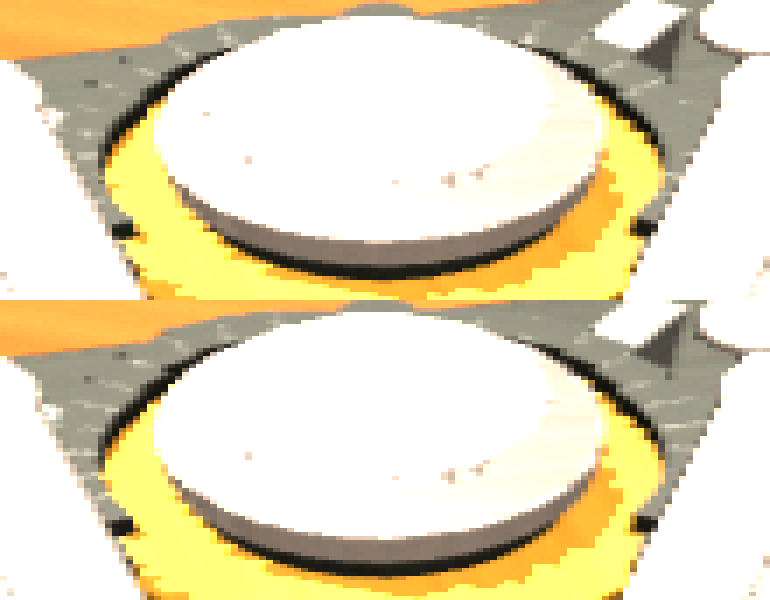

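View pics/s14c.png

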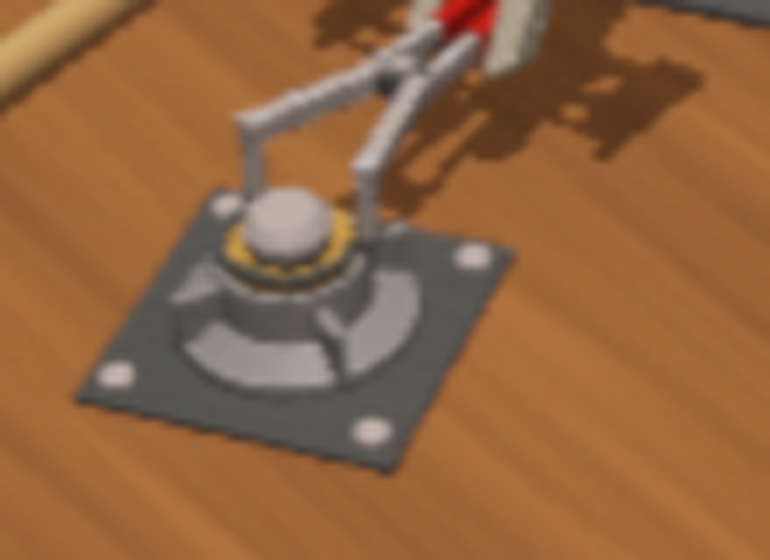

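```bash
cat > flat.py <<'E'
import sys
from h import *
def edge(prof,lo,hi):  # first crossing of midlevel
    m=(lo+hi)/2
    for i in range(len(prof)-1):
        a,b=prof[i],prof[i+1]
        if (a-m)*(b-m)<=0 and a!=b: return i+(a-m)/(a-b)
def feats(im):
    g=im.astype(float)
    sat=(g.max(2)-g.min(2))
    rb=[]
    for c in list(range(296,309))+list(range(326,338)):
        p=sat[:30,c]; hi=p[:2].mean(); lo=15
        e=edge(p,lo,hi) if hi>40 else None
        rb.append((c,None if e is None else round(e,2)))
    gg=cv2.cvtColor(im,cv2.COLOR_BGR2GRAY).astype(float)
    out=[]
    for c0,c1 in((275,284),(350,359)):
        w=gg[48:66,c0:c1]; wt=np.clip(70-w,0,None); wt[w>70]=0
        yy,xx=np.mgrid[48:66,c0:c1]; out.append(((wt*xx).sum()/wt.sum(),(wt*yy).sum()/wt.sum(),wt.sum().round()))
    return rb,out
for n in sys.argv[1:]:
    d=np.load("w%s.npz"%n);rb,o=feats(d["im"]);print(n,[r for r in rb if r[1]],[np.round(x,2).tolist() for x in o])
E
python3 flat.py 5 6 7 8 9 10 11 12 13 14
```

```text
5 [(296, np.float64(2.77)), (297, np.float64(2.58)), (298, np.float64(2.53)), (299, np.float64(2.43)), (300, np.float64(2.16)), (301, np.float64(1.77)), (302, np.float64(1.7)), (303, np.float64(1.7)), (304, np.float64(1.71)), (305, np.float64(1.71)), (306, np.float64(1.7)), (307, np.float64(1.7)), (308, np.float64(1.71)), (326, np.float64(1.57)), (327, np.float64(1.54)), (328, np.float64(1.53)), (329, np.float64(1.54)), (330, np.float64(1.54)), (331, np.float64(1.66)), (332, np.float64(1.7)), (333, np.float64(1.96)), (334, np.float64(2.32)), (335, np.float64(2.37)), (336, np.float64(2.51)), (337, np.float64(2.65))] [[279.84, 59.01, 238.0], [353.56, 58.34, 211.0]]
6 [(296, np.float64(7.52)), (297, np.float64(7.4)), (298, np.float64(7.14)), (299, np.float64(7.05)), (300, np.float64(6.68)), (301, np.float64(6.55)), (302, np.float64(6.53)), (303, np.float64(6.54)), (304, np.float64(6.54)), (305, np.float64(6.54)), (306, np.float64(6.53)), (307, np.float64(6.53)), (308, np.float64(6.53)), (326, np.float64(6.33)), (327, np.float64(6.1)), (328, np.float64(5.99)), (329, np.float64(5.98)), (3
[... 4835 characters left out ...]
81)), (335, np.float64(0.77)), (336, np.float64(0.75)), (337, np.float64(0.74))] [[279.12, 57.24, 249.0], [353.6, 56.6, 253.0]]
14 [(296, np.float64(3.06)), (297, np.float64(2.62)), (298, np.float64(2.52)), (299, np.float64(2.39)), (300, np.float64(2.14)), (301, np.float64(2.01)), (302, np.float64(2.0)), (303, np.float64(2.0)), (304, np.float64(2.02)), (305, np.float64(2.0)), (306, np.float64(2.0)), (307, np.float64(2.04)), (308, np.float64(2.03)), (326, np.float64(1.52)), (327, np.float64(1.36)), (328, np.float64(1.24)), (329, np.float64(1.01)), (330, np.float64(0.81)), (331, np.float64(0.78)), (332, np.float64(0.75)), (333, np.float64(0.74))] [[278.98, 56.56, 289.0], [353.74, 55.6, 245.0]]
```

```bash
cat > tilt.py <<'E'
import sys
from h import *
from flat import feats
from scipy.optimize import brentq,fsolve
f3=np.array([np.cos(.32),np.sin(.32),0]);u=np.array([0,0,1.])
def m(n):
    d=np.load("w%s.npz"%n);rb,o=feats(d["im"]); b=np.mean([r for c,r in rb if 302<=c<=308]); return d["K"],d["E"],b,np.mean([x[1] for x in o])
K,E5,b5,e5=m("5")
B=ray(K,E5,(317,b5),.013)[0]; A=ray(K,E5,(317,e5),.010)[0]
L=(B-A)@f3; print("L",L,"scene check back-end mm")
for n in sys.argv[1:]:
    K,E,b,e=m(n)
    # unknown: x of back, tilt(a: back down +) with lowest bottom at .050: back lowest if a>0 
    def res(v):
        x,a=v
        zb=.054+(max(0,-a)*L); Bp=np.array([*SP,0])+f3*x+u*zb
        Ap=Bp-f3*(L*np.cos(a)-.003*np.sin(a))+u*(L*np.sin(a)-.003*np.cos(a))
        return [proj(K,E,Bp)[0,1]-b,proj(K,E,Ap)[0,1]-e]
    s=fsolve(res,[.029,.01]); print(n,"b,e",round(b,2),round(e,2),"backouter x %.4f tilt %.4f rad ends high %.4f"%(s[0],s[1],s[1]*L))
E
sed -i 's/^for n in sys.argv/if __name__=="__main__":\n  for n in sys.argv/; s/^    d=np.load("w%s.npz"%n);rb,o=feats(d\["im"\]);print/      d=np.load("w%s.npz"%n);rb,o=feats(d["im"]);print/' flat.py
python3 tilt.py 11 12 13 14
```

```text
L 0.038943080374461245 scene check back-end mm
11 b,e 6.67 59.44 backouter x 0.0302 tilt 0.0070 rad ends high 0.0003
12 b,e 5.15 58.32 backouter x 0.0307 tilt 0.0011 rad ends high 0.0000
13 b,e 3.33 56.92 backouter x 0.0299 tilt -0.0034 rad ends high -0.0001
14 b,e 2.01 56.08 backouter x 0.0300 tilt -0.0099 rad ends high -0.0004
```

Request:
{"api": "jog_arm", "payload": {"steps": [[1,0.0002,0,-0.0004,0,-0.004,0],[1,-0.0002,0,-0.0009,0,-0.008,0],[1,-0.0006,0,-0.0013,0,-0.008,0],[1,-0.0009,0,-0.0015,0,-0.008,0],[1,-0.0009,0,-0.0015,0,-0.008,0]]}}

```text
t: 12.1
tool_pos: [0.4466, -0.2424, 0.0691]
orientation: [-2.915, -0.47, -0.795]
force: [2.2, 0.4, 0.1]
opening: 0.0288
```

```bash
python3 look.py 15 .0500; python3 tilt.py 14 15
```

```text
psi 0.32 tau 0.5326 roll 0.0006 pos [ 0.4466 -0.2424  0.0691] q [-0.96 -0.19  2.21  0.6   1.04 -0.  ] t 12.1
row [0.0016, -0.0001, 0.0017] [0.0007, 0.0074, 0.0] cur [ 0.4466 -0.2424  0.0691] t 12.1 F [2.2 0.4 0.1] open 0.0288
[ 0.44862803 -0.241629    0.06850519]
[ 0.033 -0.138 -0.006]
[1.13 1.39 0.49]
[[316.38208153  20.85567105]
 [316.4967979    2.53998409]]
L 0.038943080374461245 scene check back-end mm
14 b,e 2.01 56.08 backouter x 0.0300 tilt -0.0099 rad ends high -0.0004
15 b,e 1.32 55.63 backouter x 0.0284 tilt -0.0072 rad ends high -0.0003
```

View pics/w15c.png

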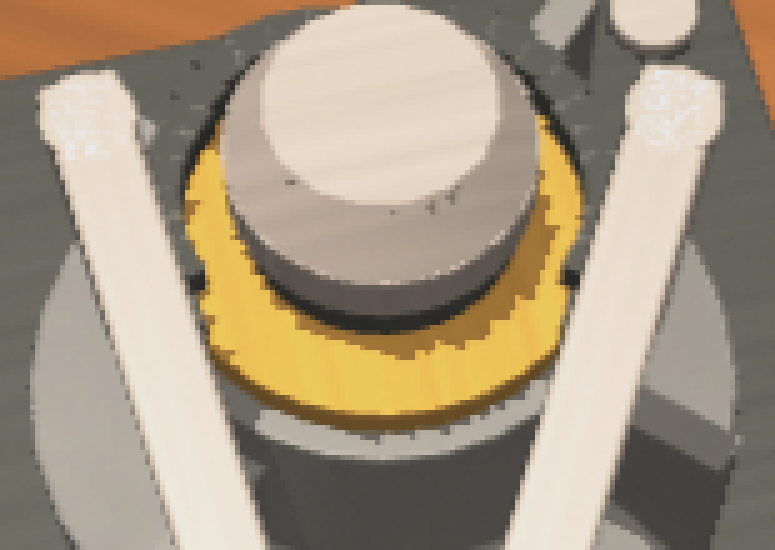

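```bash
python3 - <<'E'
from h import *
im,K,E=cam("top"); a=cv2.resize(im[60:230,150:500],None,fx=2.2,fy=2.2,interpolation=cv2.INTER_CUBIC)
im,K,E=cam("scene"); b=cv2.resize(im[160:220,230:340],(770,420-190),interpolation=cv2.INTER_CUBIC)
b=cv2.resize(im[165:220,235:335],None,fx=4,fy=4,interpolation=cv2.INTER_CUBIC);b=cv2.copyMakeBorder(b,0,0,0,770-400,cv2.BORDER_CONSTANT)
cv2.imwrite("pics/fin.png",np.vstack([a,b])); info(); s=robot.read_state();print(s["force"],s["opening"])
im,K,E=cam("wrist","w16.png");np.savez("w16.npz",im=im,K=K,E=E)
E
python3 tilt.py 16
```

```text
psi 0.3201 tau 0.5326 roll 0.0005 pos [ 0.4466 -0.2424  0.0691] q [-0.96 -0.19  2.21  0.6   1.04 -0.  ] t 12.25
[ 0.2720874  -0.64788672 -0.61868499] 0.028781473962289385
L 0.038943080374461245 scene check back-end mm
16 b,e 1.32 55.58 backouter x 0.0285 tilt -0.0063 rad ends high -0.0002
```

View pics/fin.png

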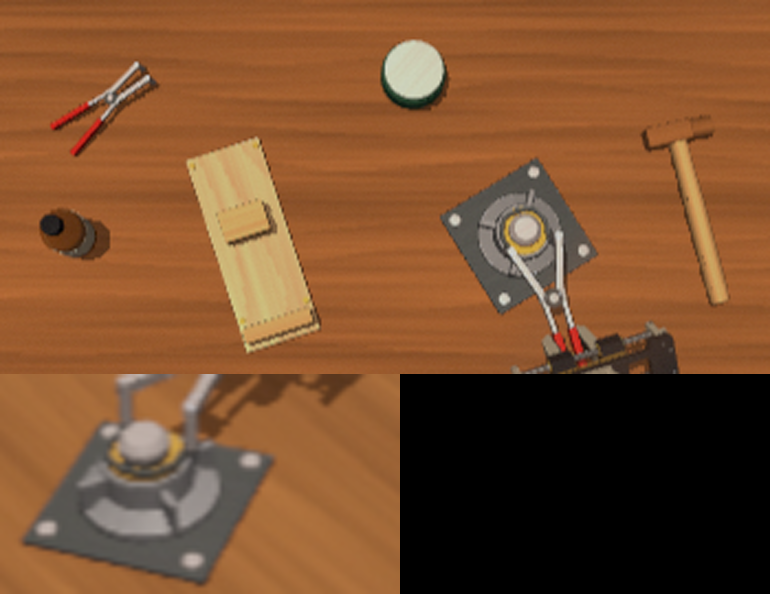

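The ring is seated around the spindle on the washer, still spread. The tin, bottle and mallet are where they were, and the state is steady, so I'm handing in.

```bash
python3 -c "
from plant import robot
print(robot.close_job())"
```

```text
the job is handed in; nothing more can be done
None
```

I squeezed the larger pliers on their rest with 45 N, past the stop (opening 28.8 mm). I lifted them with the ring clamped on the tips and slid the spread ring down over the smaller swivel's spindle onto the brass washer. I handed the job in at about 12.3 s, still gripping, with a light downward push of about 1–2 N.

**Last checks:**
- **Flatness:** the ring lies flat to within about 0.006 rad (0.2–0.3 mm at its back), which is at the limit of what I can measure.
- **Centring:** it is centred to about 1 mm. I estimate about 3 mm of clearance at the back and more at the ends.
- **Spread:** the ring stayed spread throughout, and no contact with the spindle showed in the pictures or the forces. Measured forces stayed below 4 N.
- **Other objects:** the tin, bottle and mallet look unmoved in the top view.

**What did not go to plan:**
- **Ring droop:** the ring drooped about 5° on the pins when lifted, so I pitched the tool up 0.09 rad to level it. The pliers therefore finish slightly tips-up.
- **Shift when squeezing:** the pliers slid about 5 mm forward in the jaws, which I measured and allowed for.
- **Ring centre uncertainty:** the centre read from the ring's back and the centre of its inner opening differed by about 2 mm. I set the final position from the back of the ring.

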